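Clear the seedling tray and restock it with baskets from the drying stand

ROBOT

A 6-joint arm with a two-finger parallel gripper is mounted at the origin on the work surface. World frame = base frame: x ahead of the robot, y to its left, z up, the work surface at z = 0. Lengths are in m, angles in rad, forces in N, time in s.
With the tool pointing down it reaches from about 0.35 to 0.85 m from the base axis. Payload 8.1 kg.
Tool frame: the origin (TCP) lies between the finger pads; the fingertips stand tips_ahead ahead of it and the grasp point (between the pads) lies 8 mm behind it (tips_ahead is the distance from the TCP to the fingertips, in m); z points along the fingers, x is the direction in which the jaws open and shut, and the axes are right-handed (so a half turn about z gives the same grasp; the last joint's range is limited). The gripper opens to 93 mm and grips with 3 to 60 N. Pads are 15 mm wide; open, the fingers measure 128 mm over their backs; the gripper's body (75 mm by 188 mm) begins 65 mm behind the grasp point.
Start: joints at [-1.401, 0.13, 1.488, -0, 1.523, -0.085], TCP at [0.151, -0.581, 0.23] pointing down, gripper open.
Joint ranges: [-2.96, 2.96], [-0.89, 2.26], [0.02, 2.5], [-1.34, 4.48], [0, 2.73], [-2.66, 2.66]. Speed limits (rad/s): [2.39, 2.39, 2.79, 3.14, 3.14, 3.14].

INTERFACE

Orientations are given as a rotation vector (axis times angle).
In Python, from plant import * gives the robot as it stands.
- The arm moves only by the tool play_rows, never from a script. Its argument "increments" is a list that holds one entry, the list of rows, each a list of 4 numbers: the shift along the tool's x, y, z in cm, then the turn about the tool's z in rad. A call has 1 to 5 rows; each row is the pose to reach, as a shift and turn from the pose measured when the call began, along the tool's axes at that moment; what a row does not reach only later rows make up. A row lasts 1/10 s, in which the tool goes at most 50 mm and 8.59 degrees, less where a joint would pass 70% of its speed; a pose out of reach is approached as far as the arm can. A call with a gripper value outside its range is refused whole. "jaw" is the finger opening in cm, from 0 to 9.3, set as the call begins (left out, the last holds). The fingers move at their own pace and stop on an object; "squeeze" is the grip in N (left out, the last holds). Time passes only in rows, so rows that repeat a pose let the fingers close. It gives the time, the measured TCP pose, the force and the opening at its end, in the units of the state.
- read_state(): the state, without advancing time (a new reading comes with each control period).
- read_camera(name): name is "scene" or "top"; returns (picture, depth): 384x512x3 uint8, blue, green, red; 384x512 float32, m along the optical axis (not along the pixel's ray), 0 where there is no reading.
- camera_params(name): a dict with "K" (3x3 intrinsics, pixels), "eye" and "orientation" of the camera in the world. Camera axes: x right, y up, looking along -z (the intrinsics and any distortion apply to the point x, -y, -z); pixel columns grow to the right and rows downward; lengths in m; the calibration is good to about 2 mm. A picture is of the moment at which its call begins. camera_params takes no time and is no camera call.
- close_job(): hands the job in, once; it reports no verdict.
The state is a dict: "t": time; "q": joint angles; "dq": joint speeds; "joint_torque": joint torques, N m; "tool_pos": TCP position; "orientation": TCP orientation; "force": force on the tool from outside, world axes, zero at the start; "wrist_torque": the same for the moment, N m; "opening": finger opening in m.
Only numpy, scipy, OpenCV 4.12 (cv2) and the standard library are available. Lean on these libraries where they do the work, as an engineer would, in place of code of your own. Each camera call takes 0.05 s, during which the arm holds its last target.

TASK

First put every cork-bark chunk that lies on the white tray into the waste bin, leaving the seedling baskets hanging on their hooks until the tray is clear. Then lift each basket up and off its hook and stand it upright on the tray, one to a round pad, with its base wholly on the pad. Leave the potted seedlings where they stand.

Things in the scene. Friction and masses are not known exactly. Their poses are not given: they have to be found in the camera images.
- tray: White square tray fixed on the bench, 300 x 300 mm, floor 6 mm thick, rim 5 mm wide and 14 mm high (8 mm above the tray floor). Origin: centre of its underside, on the bench; x and y along its sides.
- stand: Fixed steel drying stand: a rail along its y, 300 mm long, 14 mm thick, axis 170 mm above the bench, on two end posts; three hooks 95 mm apart point along its -x (toward the robot). A hook is an 8 mm rod, level at 170 mm height, reaching 98 mm out from the rail axis, its tip turned up to 188 mm height. Origin: on the bench under the middle of the rail.
- bin: Grey open waste bin, fixed, 180 x 180 x 120 mm high, walls 5 mm. Origin: centre of its underside; x and y along its sides.
- pad0 (a point): Centre of one of the four dark round rubber pads (100 mm across, flush with the tray floor, 140 mm apart) on the tray; on the tray floor, 6 mm above the bench.
- pad1 (a point): Centre of one of the four dark round rubber pads (100 mm across, flush with the tray floor, 140 mm apart) on the tray; on the tray floor, 6 mm above the bench.
- pad2 (a point): Centre of one of the four dark round rubber pads (100 mm across, flush with the tray floor, 140 mm apart) on the tray; on the tray floor, 6 mm above the bench.
- pad3 (a point): Centre of one of the four dark round rubber pads (100 mm across, flush with the tray floor, 140 mm apart) on the tray; on the tray floor, 6 mm above the bench.
- basket0: Pale grey round seedling basket, 60 mm across at the base, 72 mm at the rim, 60 mm tall, 0.12 kg, with a rigid arch, open below: crossbar 44 mm long (its y), 120 to 130 mm above the base, and on it an upright grip tab 24 mm wide (y), 8 mm thick (x), reaching up to 180 mm. Hangs by the crossbar on a hook, base 54 mm above the bench, its x nearly along the hook. Origin: centre of its underside; z up. May be absent.
- basket1: Pale grey round seedling basket, 60 mm across at the base, 72 mm at the rim, 60 mm tall, 0.12 kg, with a rigid arch, open below: crossbar 44 mm long (its y), 120 to 130 mm above the base, and on it an upright grip tab 24 mm wide (y), 8 mm thick (x), reaching up to 180 mm. Hangs by the crossbar on a hook, base 54 mm above the bench, its x nearly along the hook. Origin: centre of its underside; z up. May be absent.
- basket2: Pale grey round seedling basket, 60 mm across at the base, 72 mm at the rim, 60 mm tall, 0.12 kg, with a rigid arch, open below: crossbar 44 mm long (its y), 120 to 130 mm above the base, and on it an upright grip tab 24 mm wide (y), 8 mm thick (x), reaching up to 180 mm. Hangs by the crossbar on a hook, base 54 mm above the bench, its x nearly along the hook. Origin: centre of its underside; z up. May be absent.
- chunk0: Rough brown cork-bark chunk, a rounded block 62 to 74 mm long (its x), 33 to 36 mm wide (y), 32 to 34 mm high (z), about 50 g, lying on the tray floor at the start. Origin: centre of its underside (about 16.5 mm below its middle). May be absent.
- chunk1: Rough brown cork-bark chunk, a rounded block 62 to 74 mm long (its x), 33 to 36 mm wide (y), 32 to 34 mm high (z), about 50 g, lying on the tray floor at the start. Origin: centre of its underside (about 16.5 mm below its middle). May be absent.
- chunk2: Rough brown cork-bark chunk, a rounded block 62 to 74 mm long (its x), 33 to 36 mm wide (y), 32 to 34 mm high (z), about 50 g, lying on the tray floor at the start. Origin: centre of its underside (about 16.5 mm below its middle). May be absent.
- chunk3: Rough brown cork-bark chunk, a rounded block 62 to 74 mm long (its x), 33 to 36 mm wide (y), 32 to 34 mm high (z), about 50 g, lying on the tray floor at the start. Origin: centre of its underside (about 16.5 mm below its middle). May be absent.
- chunk4: Rough brown cork-bark chunk, a rounded block 62 to 74 mm long (its x), 33 to 36 mm wide (y), 32 to 34 mm high (z), about 50 g, lying on the tray floor at the start. Origin: centre of its underside (about 16.5 mm below its middle). May be absent.
- plant0: Potted seedling in a black plastic pot, 96 mm across and 90 mm tall, leaves to 140 mm; a bystander. Origin: centre of the pot's underside.
- plant1: Potted seedling in a black plastic pot, 96 mm across and 90 mm tall, leaves to 140 mm; a bystander. Origin: centre of the pot's underside.
Mind the look-alikes: they are no part of the job. Leave any pink, turquoise or yellow look-alike of the basket2 alone.

How it is judged:
On the way:
1. all chunks are in the bin while every basket still hangs on the stand (x of chunk0 in the frame of bin between -0.087 and 0.087 m and y of chunk0 in the frame of bin between -0.087 and 0.087 m and z of each of chunk0, chunk1, chunk2, chunk3, chunk4 in the frame of bin below 0.115 m and x of chunk1 in the frame of bin between -0.087 and 0.087 m and y of chunk1 in the frame of bin between -0.087 and 0.087 m and x of chunk2 in the frame of bin between -0.087 and 0.087 m and y of chunk2 in the frame of bin between -0.087 and 0.087 m and x of chunk3 in the frame of bin between -0.087 and 0.087 m and y of chunk3 in the frame of bin between -0.087 and 0.087 m and x of chunk4 in the frame of bin between -0.087 and 0.087 m and y of chunk4 in the frame of bin between -0.087 and 0.087 m and height (world z) of each of basket0, basket1, basket2 above 0.035 m and x of basket0 in the frame of stand between -0.11 and 0 m and x of basket1 in the frame of stand between -0.11 and 0 m and x of basket2 in the frame of stand between -0.11 and 0 m), for 0.2 s.
At the end, for the whole second after the job is handed in: Every chunk lies inside the bin, below its rim; every basket stands upright (within 0.12 rad) and still on the tray, its base centre within 22 mm of the centre of a pad of its own (x of chunk0 in the frame of bin between -0.087 and 0.087 m and y of chunk0 in the frame of bin between -0.087 and 0.087 m and z of each of chunk0, chunk1, chunk2, chunk3, chunk4 in the frame of bin below 0.115 m and x of chunk1 in the frame of bin between -0.087 and 0.087 m and y of chunk1 in the frame of bin between -0.087 and 0.087 m and x of chunk2 in the frame of bin between -0.087 and 0.087 m and y of chunk2 in the frame of bin between -0.087 and 0.087 m and x of chunk3 in the frame of bin between -0.087 and 0.087 m and y of chunk3 in the frame of bin between -0.087 and 0.087 m and x of chunk4 in the frame of bin between -0.087 and 0.087 m and y of chunk4 in the frame of bin between -0.087 and 0.087 m and (horizontal distance between basket0 and pad0 below 0.022 m or horizontal distance between basket0 and pad1 below 0.022 m or horizontal distance between basket0 and pad2 below 0.022 m or horizontal distance between basket0 and pad3 below 0.022 m) and angle between each of basket0, basket1, basket2's own z axis and vertical below 0.12 rad and height (world z) of each of basket0, basket1, basket2 below 0.02 m and linear speed of each of basket0, basket1, basket2 below 0.03 m/s and (horizontal distance between basket1 and pad0 below 0.022 m or horizontal distance between basket1 and pad1 below 0.022 m or horizontal distance between basket1 and pad2 below 0.022 m or horizontal distance between basket1 and pad3 below 0.022 m) and (horizontal distance between basket2 and pad0 below 0.022 m or horizontal distance between basket2 and pad1 below 0.022 m or horizontal distance between basket2 and pad2 below 0.022 m or horizontal distance between basket2 and pad3 below 0.022 m)); the robot touches nothing.
It fails at once if a potted seedling is shifted by more than 40 mm or tipped over (distance of any of plant0, plant1 from where it was at the start of the episode above 0.04 m or angle between any of plant0, plant1's own z axis and vertical above 0.4 rad).
Of basket0, basket1, basket2 only 2 to 3 are there at a start; the rules pass over those that are not, and their reading is None.
Of chunk0, chunk1, chunk2, chunk3, chunk4 only 4 to 5 are there at a start; the rules pass over those that are not, and their reading is None.
At some moment in a run one of chunk0, chunk1, chunk2, chunk3, chunk4 may be knocked a few centimetres aside while the robot is not near it.
It also fails if it takes over 210 s, if anything falls off the work surface, if the arm or the gripper's body presses on something with over 40 N, if the wrist force passes 120 N, or if a joint passes its speed limit or range.

## Working session

There is one attempt and no reset: what is moved stays moved. The work goes in short steps, Python scripts to look and compute and a tool call to move; the robot and the scene stay as the last step left them, time stands still between calls to the robot, and variables do not carry over. Pictures are saved under pics/ and viewed, and the job is handed in when it is done.

Besides the shell and the picture viewer there is one more tool, called by a JSON object that holds its "api" and its "payload", one argument or row to a line. play_rows: Moves the arm, as the interface text tells. Its arguments: {"type":"object","properties":{"increments":{"type":"array"},"jaw":{"type":"number"},"squeeze":{"type":"number"}},"required":["increments"]}

```bash
ls; mkdir -p pics
python3 - <<'E'
from plant import *
import cv2,numpy as np
s=read_state();print(s)
for n in("scene","top"):
    im,d=read_camera(n);cv2.imwrite(f"pics/{n}0.png",im);np.save(f"{n}0.npy",d);print(n,camera_params(n))
E
```

```text
pics
{'t': 0.0, 'q': array([-1.40140487e+00,  1.31152497e-01,  1.48932685e+00,  8.17883645e-06,
        1.52301036e+00, -8.53955474e-02]), 'dq': array([-0.00108902, -0.00119512, -0.00033698,  0.00098048,  0.00027235,
        0.00053964]), 'joint_torque': array([-8.16250249e-04, -5.59844685e+01, -4.91764319e+01,  7.67007843e-02,
        3.53696581e-02, -1.50082792e-04]), 'tool_pos': array([ 0.15115312, -0.58005266,  0.22856651]), 'orientation': array([-2.48465061e+00,  1.92041865e+00,  2.18411600e-03]), 'force': array([ 0.57087564, -0.17404481,  0.28159358]), 'wrist_torque': array([0.02661101, 0.03735409, 0.0044461 ]), 'opening': 0.09332954995637037}
scene {'K': array([[366.71561279,   0.        , 252.92864456],
       [  0.        , 366.71561279, 189.66095532],
       [  0.        ,   0.        ,   1.        ]]), 'eye': array([ 1.04152684, -0.53156219,  0.71764359]), 'orientation': array([0.83993404, 0.32849053, 0.67644236])}
top {'K': array([[416.89138619,   0.        , 259.87400818],
       [  0.        , 416.89138619, 191.55057726],
       [  0.        ,   0.        ,   1.        ]]), 'eye': array([0.42222923, 0.04970233, 1.21752407]), 'orientation': array([ 0.07501795, -0.07147243, -1.58097944])}
```

View pics/scene0.png

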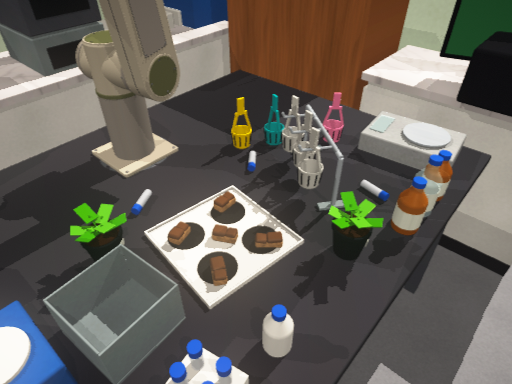

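View pics/top0.png

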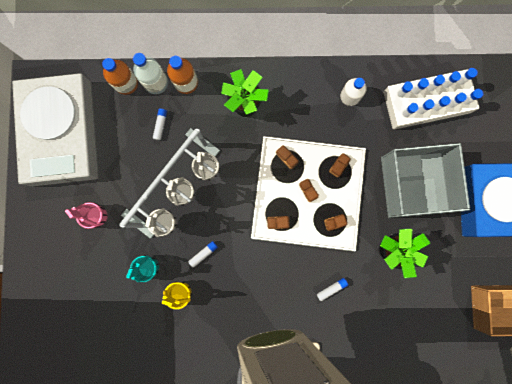

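The scene image shows five brown chunks at (225,201), (179,233), (225,234), (268,240), (219,269). It also shows three pale grey baskets on the stand at (293,137), (305,150), (311,172). In the top image the chunks are at (288,157), (340,165), (309,190), (278,222), (335,223), and the grey baskets at (205,165), (179,191), (160,222).

Look-alikes: pink (90,215), turquoise (143,268) and yellow (177,296) baskets in the top image. They stand on the bench and must be left alone. The bin is the open grey box at (425,180), not the orange box at (495,310).

```bash
cat > h.py <<'E'
import cv2,numpy as np
from scipy.spatial.transform import Rotation as R
from plant import *
def cam(n):
    p=camera_params(n);return np.array(p['K']),np.array(p['eye']),R.from_rotvec(p['orientation']).as_matrix()
def ray(n,uv):
    K,e,M=cam(n);uv=np.atleast_2d(uv).astype(float)
    d=np.c_[(uv[:,0]-K[0,2])/K[0,0],-(uv[:,1]-K[1,2])/K[1,1],-np.ones(len(uv))]
    return e,d@M.T
def plane(n,uv,z):
    e,d=ray(n,uv);t=(z-e[2])/d[:,2];return e+d*t[:,None]
def cloud(n,dep):
    h,w=dep.shape;u,v=np.meshgrid(np.arange(w),np.arange(h))
    e,d=ray(n,np.c_[u.ravel(),v.ravel()]);return (e+d*dep.ravel()[:,None]).reshape(h,w,3)
def proj(n,P):
    K,e,M=cam(n);c=(np.atleast_2d(P)-e)@M
    return np.c_[K[0,0]*c[:,0]/-c[:,2]+K[0,2],K[1,1]*-c[:,1]/-c[:,2]+K[1,2]]
def chunks(n,im,dep):
    P=cloud(n,dep);hsv=cv2.cvtColor(im,cv2.COLOR_BGR2HSV)
    m=((P[...,2]>.020)&(P[...,2]<.06)&((hsv[...,0]<15)|(hsv[...,0]>172))&(hsv[...,1]>70)&(hsv[...,2]>25)&(dep>0)).astype(np.uint8)
    out=[];k,l,st,c=cv2.connectedComponentsWithStats(m)
    for i in range(1,k):
        if 60<st[i,4]<1500:
            q=P[l==i];top=q[q[:,2]>.030]
            if len(top)<30: continue
            b=cv2.minAreaRect((top[:,:2]*1000).astype(np.float32))
            pts=cv2.boxPoints(b);e1=pts[1]-pts[0];e2=pts[2]-pts[1];L=e1 if np.hypot(*e1)>np.hypot(*e2) else e2
            out.append((c[i].round(),np.r_[np.array(b[0])/1000,np.percentile(top[:,2],95)].round(4),np.round(b[1],0),round(float(np.arctan2(L[1],L[0])%np.pi),2)))
    return out
E
python3 - <<'E'
from h import *
for n in("top","scene"):
    im=cv2.imread(f"pics/{n}0.png");d=np.load(f"{n}0.npy")
    for o in chunks(n,im,d):print(n,*o)
im=cv2.imread("pics/top0.png");d=np.load("top0.npy");P=cloud("top",d)
g=im.min(2)
m=((g>150)&(abs(P[...,2])<.03)).astype(np.uint8)
k,l,st,c=cv2.connectedComponentsWithStats(m)
i=1+np.argmax(st[1:,4]);print("tray px",c[i],st[i])
q=P[l==i];b=cv2.minAreaRect((q[:,:2]*1000).astype(np.float32));print("tray",b)
# bin rim
m=(abs(P[...,2]-.12)<.008)&(P[...,1]<-.15);m[:,:370]=0;m[:,475:]=0
q=P[m];print("bin",len(q),cv2.minAreaRect((q[:,:2]*1000).astype(np.float32)))
cv2.imwrite("pics/crop1.png",cv2.resize(im[100:280,110:380],None,fx=2.9,fy=2.9,interpolation=cv2.INTER_CUBIC))
E
```

```text
top [287. 156.] [ 0.6344 -0.0275  0.0404] [65. 30.] 0.77
top [340. 164.] [ 0.6093 -0.1787  0.0401] [33. 63.] 2.58
top [308. 190.] [ 0.5361 -0.0866  0.0422] [61. 32.] 0.48
top [100. 216.] [0.472  0.5056 0.0588] [68. 23.] 0.07
top [ 84. 209.] [0.4886 0.5475 0.0555] [14. 44.] 2.42
top [336. 222.] [ 0.4439 -0.1618  0.0414] [33. 58.] 1.88
top [278. 222.] [0.4457 0.0028 0.0427] [59. 34.] 1.56
top [479. 320.] [ 0.1739 -0.5485  0.0568] [70.  5.] 0.01
scene [313.  51.] [-0.1179  1.17    0.0584] [1000.  414.] 0.45
scene [224. 199.] [ 0.4482 -0.0007  0.0427] [31. 59.] 1.63
scene [178. 231.] [ 0.4474 -0.165   0.0411] [30. 56.] 1.92
scene [224. 231.] [ 0.5413 -0.0888  0.0423] [59. 32.] 0.56
scene [268. 238.] [ 0.638  -0.0304  0.0402] [66. 31.] 0.69
scene [218. 268.] [ 0.6126 -0.1827  0.0402] [33. 65.] 2.54
tray px [308.75371269 194.26157918] [ 251  136  115  115 6801]
tray ((531.581298828125, -90.80198669433594), (306.2260437011719, 304.8955993652344), 82.47764587402344)
bin 1722 ((592.5844116210938, -408.10650634765625), (217.31919860839844, 565.775634765625), 79.60836791992188)
```

View pics/crop1.png

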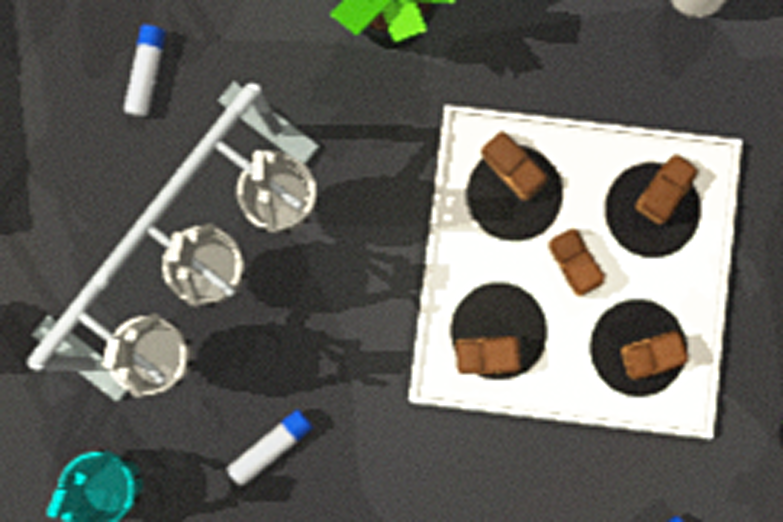

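```bash
cat >> h.py <<'E'
def rel(target,jawyaw=None,pr=True):
    """cm shift in tool axes and turn (rad) to TCP target; jaw axis (tool x) world yaw mod pi"""
    s=read_state();M=R.from_rotvec(s['orientation']).as_matrix()
    d=(M.T@(np.array(target)-s['tool_pos']))*100
    yaw=np.arctan2(M[1,0],M[0,0]);o=[]
    q1n=np.arctan2(target[1],target[0])
    turns=[0] if jawyaw is None else [((jawyaw-yaw+np.pi/2)%np.pi)-np.pi/2+k*np.pi for k in(-1,0,1)]
    for t in turns:
        # world yaw +t -> tool z turn -t ; q6 = q6 + (q1n-q1) - t
        o.append((round(-t,2),'q6~',round(s['q'][5]+(q1n-s['q'][0])-t,2)))
    if pr: print('shift cm',d.round(1),'turn options',o,'pos',s['tool_pos'].round(4),'yaw',round(yaw,3),'tilt',round(float(np.degrees(np.arccos(-M[2,2]))),2),'t',round(s['t'],2))
    return d
E
python3 - <<'E'
import plant;print([x for x in dir(plant) if not x.startswith('__')]); print(getattr(plant,'tips_ahead',None))
from h import *
s=read_state();M=R.from_rotvec(s['orientation']).as_matrix();print(M.round(3))
im=cv2.imread("pics/top0.png");cv2.imwrite("pics/bin.png",cv2.resize(im[120:280,360:500],None,fx=3.5,fy=3.5))
im=cv2.imread("pics/scene0.png");cv2.imwrite("pics/sbin.png",cv2.resize(im[90:215,200:370],None,fx=4.5,fy=4.5,interpolation=cv2.INTER_CUBIC))
print(plane('top',[[382,150],[462,144],[468,213],[389,217]],.12).round(3))
print(plane('scene',[[50,299],[120,248],[184,294],[108,364]],.12).round(3))
for n in("top","scene"):
    P=cloud(n,np.load(f"{n}0.npy")); q=P[(P[...,2]>.1)&(P[...,2]<.145)&(P[...,0]>.1)&(P[...,0]<.8)&(P[...,1]<-.1)&(P[...,1]>-.55)]
    print(n,len(q)); 
    for lo in np.arange(.3,.8,.05):
        r=q[(q[:,0]>=lo)&(q[:,0]<lo+.05)]; 
        if len(r):print(round(lo,2),len(r),r[:,1].min().round(3),r[:,1].max().round(3))
E
```

```text
['IKError', 'camera_params', 'close_job', 'read_camera', 'read_state', 'tips_ahead']
0.011
[[ 0.252 -0.968 -0.   ]
 [-0.968 -0.252  0.002]
 [-0.002 -0.    -1.   ]]
[[ 0.632 -0.275  0.12 ]
 [ 0.646 -0.489  0.12 ]
 [ 0.462 -0.495  0.12 ]
 [ 0.454 -0.287  0.12 ]]
[[ 0.481 -0.488  0.12 ]
 [ 0.469 -0.329  0.12 ]
 [ 0.663 -0.313  0.12 ]
 [ 0.674 -0.482  0.12 ]]
top 2732
0.3 494 -0.379 -0.266
0.35 694 -0.385 -0.259
0.4 149 -0.374 -0.27
0.45 245 -0.498 -0.315
0.5 181 -0.495 -0.311
0.55 177 -0.49 -0.307
0.6 329 -0.487 -0.304
0.7 51 -0.414 -0.353
0.75 411 -0.55 -0.348
scene 4103
0.3 537 -0.38 -0.27
0.35 511 -0.386 -0.263
0.4 129 -0.376 -0.272
0.45 897 -0.5 -0.318
0.5 219 -0.498 -0.315
0.55 235 -0.494 -0.31
0.6 1049 -0.49 -0.307
0.65 16 -0.485 -0.47
0.7 73 -0.415 -0.355
0.75 436 -0.425 -0.35
```

View pics/bin.png

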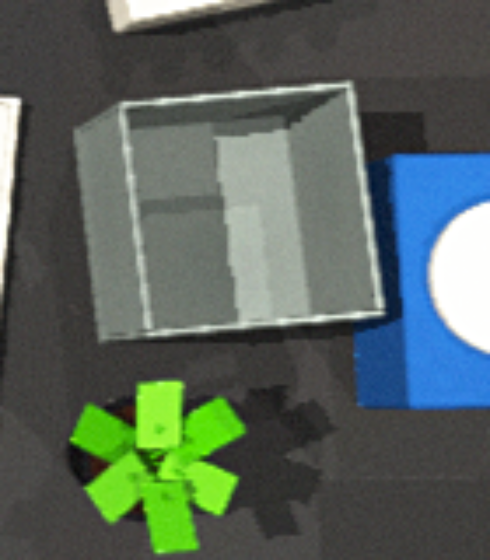

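View pics/sbin.png

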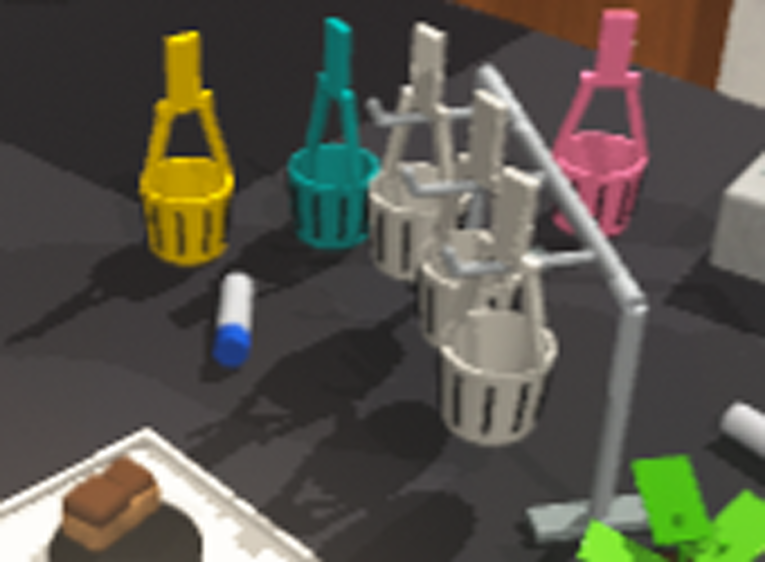

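Run:
```python
from h import *
c=np.array([[395.7,149.4],[460.6,143.7],[469.4,209.4],[402.3,213.7]])
print(plane('top',c,.12).round(3),plane('top',c,.12).mean(0))
rel([.4455,-.1635,.12],1.90+np.pi/2)
```

```text
[[ 0.633 -0.312  0.12 ]
 [ 0.647 -0.486  0.12 ]
 [ 0.471 -0.499  0.12 ]
 [ 0.462 -0.322  0.12 ]] [ 0.55335375 -0.40460544  0.12      ]
shift cm [-32.9 -39.   10.9] turn options [(np.float64(4.64), 'q6~', np.float64(5.6)), (np.float64(1.5), 'q6~', np.float64(2.46)), (np.float64(-1.65), 'q6~', np.float64(-0.68))] pos [ 0.1512 -0.5802  0.2287] yaw -1.316 tilt 0.09 t 0.1
```

{"api": "play_rows", "payload": {
  "increments": [
    [[-32.9, -39, 0, -1.65], [-32.9, -39, 0, -1.65], [-32.9, -39, 0, -1.65], [-32.9, -39, 0, -1.65], [-32.9, -39, 0, -1.65]]
  ],
  "jaw": 6,
  "squeeze": 15
}}

```text
t: 0.6
tool_pos: [0.2959, -0.3745, 0.229]
orientation: [-3.018, 0.868, 0.0]
force: [2.0, -0.6, 0.2]
opening: 0.0611
```

Run:
```python
from h import *
rel([.4455,-.1635,.12],1.90+np.pi/2)
```

```text
shift cm [  1.5 -25.8  10.9] turn options [(np.float64(2.25), 'q6~', np.float64(2.46)), (np.float64(-0.89), 'q6~', np.float64(-0.68)), (np.float64(-4.03), 'q6~', np.float64(-3.82))] pos [ 0.2959 -0.3745  0.229 ] yaw -0.56 tilt 0.08 t 0.6
```

{"api": "play_rows", "payload": {
  "increments": [
    [[1.5, -25.8, 0, -0.89], [1.5, -25.8, 4, -0.89], [1.5, -25.8, 10, -0.89], [1.5, -25.8, 10.9, -0.89], [1.5, -25.8, 10.9, -0.89]]
  ]
}}

```text
t: 1.1
tool_pos: [0.4272, -0.1894, 0.1409]
orientation: [-3.127, -0.298, -0.001]
force: [1.1, 0.4, 0.9]
opening: 0.0601
```

Run:
```python
from h import *
rel([.4455,-.1635,.02],1.90+np.pi/2)
```

```text
shift cm [ 2.3 -2.2 12.1] turn options [(np.float64(3.0), 'q6~', np.float64(2.46)), (np.float64(-0.14), 'q6~', np.float64(-0.68)), (np.float64(-3.28), 'q6~', np.float64(-3.82))] pos [ 0.4272 -0.1894  0.1409] yaw 0.19 tilt 0.07 t 1.1
```

{"api": "play_rows", "payload": {
  "increments": [
    [[2.3, -2.2, 4, -0.14], [2.3, -2.2, 8, -0.14], [2.3, -2.2, 11, -0.14], [2.3, -2.2, 12.1, -0.14], [2.3, -2.2, 12.1, -0.14]]
  ]
}}

```text
t: 1.6
tool_pos: [0.4446, -0.1627, 0.0192]
orientation: [-3.096, -0.516, 0.003]
force: [0.2, -0.8, 0.3]
opening: 0.0597
```

{"api": "play_rows", "payload": {
  "increments": [
    [[0, 0, 0, 0], [0, 0, 0, 0], [0, 0, 0, 0], [0, 0, 0, 0], [0, 0, 0, 0]]
  ],
  "jaw": 1
}}

```text
t: 2.1
tool_pos: [0.445, -0.163, 0.0198]
orientation: [-3.097, -0.516, 0.002]
force: [-1.2, -0.7, 3.3]
opening: 0.0354
```

Run:
```python
from h import *
rel([.4455,-.1635,.02],1.90+np.pi/2)
print(read_state()['opening'])
```

```text
shift cm [ 0.   0.1 -0. ] turn options [(np.float64(3.14), 'q6~', np.float64(2.46)), (np.float64(0.0), 'q6~', np.float64(-0.68)), (np.float64(-3.14), 'q6~', np.float64(-3.82))] pos [ 0.445  -0.163   0.0198] yaw 0.33 tilt 0.13 t 2.1
0.03539122815848555
```

Run:
```python
from h import *
rel([.535,-.40,.17])
```

```text
shift cm [  0.8  25.3 -15.1] turn options [(0, 'q6~', np.float64(-0.97))] pos [ 0.445  -0.163   0.0198] yaw 0.33 tilt 0.13 t 2.1
```

{"api": "play_rows", "payload": {
  "increments": [
    [[0, 0, -5, 0], [0, 0, -10, 0], [0, 0, -15, 0], [0, 0, -15.5, 0], [0, 0, -15.5, 0]]
  ]
}}

```text
t: 2.6
tool_pos: [0.4466, -0.164, 0.177]
orientation: [3.098, 0.516, 0.004]
force: [0.4, -0.1, -1.9]
opening: 0.0351
```

Run:
```python
from h import *
rel([.535,-.40,.17])
```

```text
shift cm [ 0.7 25.2  0.7] turn options [(0, 'q6~', np.float64(-0.97))] pos [ 0.4466 -0.164   0.177 ] yaw 0.33 tilt 0.17 t 2.6
```

{"api": "play_rows", "payload": {
  "increments": [
    [[0.7, 25.2, 0, 0], [0.7, 25.2, 0, 0], [0.7, 25.2, 0, 0], [0.7, 25.2, 0, 0], [0.7, 25.2, 0, 0]]
  ]
}}

```text
t: 3.1
tool_pos: [0.533, -0.398, 0.1735]
orientation: [-3.096, -0.516, 0.0]
force: [1.5, 1.3, 0.1]
opening: 0.0353
```

{"api": "play_rows", "payload": {
  "increments": [
    [[0, 0.7, 0, 0], [0, 0.7, 4, 0], [0, 0.7, 8.5, 0], [0, 0.7, 8.5, 0], [0, 0.7, 8.5, 0]]
  ]
}}

```text
t: 3.6
tool_pos: [0.5336, -0.4025, 0.086]
orientation: [-3.091, -0.516, 0.006]
force: [0.4, -0.8, 0.9]
opening: 0.0353
```

{"api": "play_rows", "payload": {
  "increments": [
    [[0, 0, 0, 0], [0, 0, 0, 0], [0, 0, 0, 0], [0, 0, -4, 0], [0, 0, -9, 0]]
  ],
  "jaw": 6
}}

```text
t: 4.1
tool_pos: [0.5326, -0.4019, 0.1748]
orientation: [-3.088, -0.515, 0.011]
force: [0.7, 0.3, 1.3]
opening: 0.0601
```

Run:
```python
from h import *
rel([.611,-.181,.12],2.56+np.pi/2)
print(read_state()['opening'])
im,d=read_camera('top');cv2.imwrite("pics/top1.png",im)
```

```text
shift cm [ 14.6 -18.3   5.6] turn options [(np.float64(2.48), 'q6~', np.float64(1.86)), (np.float64(-0.66), 'q6~', np.float64(-1.28)), (np.float64(-3.8), 'q6~', np.float64(-4.42))] pos [ 0.5326 -0.4019  0.1748] yaw 0.331 tilt 0.76 t 4.1
0.06014019571559861
```

View pics/top1.png

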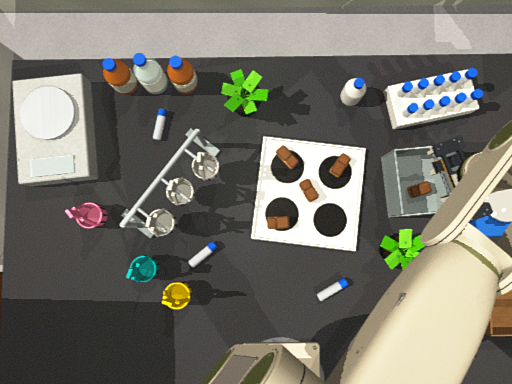

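The first chunk is in the bin at (419,188). The other four have not moved.

{"api": "play_rows", "payload": {
  "increments": [
    [[14.6, -18.3, 0, -0.66], [14.6, -18.3, 0, -0.66], [14.6, -18.3, 2, -0.66], [14.6, -18.3, 5.6, -0.66], [14.6, -18.3, 5.6, -0.66]]
  ]
}}

```text
t: 4.65
tool_pos: [0.6175, -0.1832, 0.1342]
orientation: [2.754, 1.499, 0.01]
force: [1.0, -0.1, 0.7]
opening: 0.0601
```

```bash
cat > ck.py <<'E'
import sys
from h import *
im,d=read_camera('top')
for o in chunks('top',im,d):
    if .35<o[1][0]<.75 and -.26<o[1][1]<.08: print('chunk (corr)',(o[1]+[.002,-.0015,0]).round(4),o[2],o[3])
E
cat > r.py <<'E'
import sys
from h import *
a=[float(x) for x in sys.argv[1:]]
rel(a[:3],a[3] if len(a)>3 else None);print('opening',read_state()['opening'])
E
python3 ck.py; python3 r.py .611 -.181 .02 4.13
```

```text
chunk (corr) [ 0.6363 -0.0288  0.0401] [65. 31.] 0.8
chunk (corr) [ 0.5382 -0.0881  0.0428] [61. 33.] 0.52
chunk (corr) [0.4468 0.0008 0.0422] [33. 59.] 1.65
shift cm [-0.7 -0.3 10.9] turn options [(np.float64(3.15), 'q6~', np.float64(1.86)), (np.float64(0.01), 'q6~', np.float64(-1.28)), (np.float64(-3.13), 'q6~', np.float64(-4.42))] pos [ 0.6169 -0.1767  0.1292] yaw 1.001 tilt 0.25 t 4.7
opening 0.06034811536455491
```

{"api": "play_rows", "payload": {
  "increments": [
    [[-0.7, -0.3, 4, 0], [-0.7, -0.3, 8, 0], [-0.7, -0.3, 10.5, 0], [-0.7, -0.3, 10.9, 0], [-0.7, -0.3, 10.9, 0]]
  ]
}}

```text
t: 5.2
tool_pos: [0.6111, -0.1809, 0.0207]
orientation: [-2.755, -1.507, -0.007]
force: [-0.8, 0.2, 0.2]
opening: 0.0598
```

{"api": "play_rows", "payload": {
  "increments": [
    [[0, 0, 0, 0], [0, 0, 0, 0], [0, 0, 0, 0], [0, 0, 0, 0], [0, 0, 0, 0]]
  ],
  "jaw": 1
}}

```text
t: 5.7
tool_pos: [0.6118, -0.1812, 0.0218]
orientation: [2.756, 1.507, 0.008]
force: [-1.3, -0.3, 5.0]
opening: 0.0342
```

{"api": "play_rows", "payload": {
  "increments": [
    [[0, 0, -5, 0], [0, 0, -10, 0], [0, 0, -15, 0], [0, 0, -15.5, 0], [0, 0, -15.5, 0]]
  ]
}}

```text
t: 6.2
tool_pos: [0.6126, -0.1822, 0.1798]
orientation: [2.752, 1.505, 0.013]
force: [-0.6, 0.2, -0.8]
opening: 0.0342
```

```bash
python3 r.py .58 -.40 .17
```

```text
shift cm [-20.1   9.    0.9] turn options [(0, 'q6~', np.float64(-1.61))] pos [ 0.6126 -0.1822  0.1798] yaw 1.001 tilt 0.55 t 6.2
opening 0.03419591280733115
```

{"api": "play_rows", "payload": {
  "increments": [
    [[-20.1, 9, 0, 0], [-20.1, 9, 0, 0], [-20.1, 9, 0, 0], [-20.1, 9, 0, 0], [-20.1, 9, 0, 0]]
  ]
}}

```text
t: 6.7
tool_pos: [0.577, -0.4036, 0.1757]
orientation: [2.758, 1.502, 0.009]
force: [0.2, -0.6, -0.7]
opening: 0.0346
```

{"api": "play_rows", "payload": {
  "increments": [
    [[0, 0, 3, 0], [0, 0, 6, 0], [0, 0, 8.5, 0], [0, 0, 8.5, 0], [0, 0, 8.5, 0]]
  ]
}}

```text
t: 7.2
tool_pos: [0.5762, -0.4023, 0.0883]
orientation: [-2.756, -1.501, -0.006]
force: [0.0, 0.6, 0.2]
opening: 0.0343
```

{"api": "play_rows", "payload": {
  "increments": [
    [[0, 0, 0, 0], [0, 0, 0, 0], [0, 0, 0, 0], [0, 0, -4, 0], [0, 0, -9, 0]]
  ],
  "jaw": 6
}}

```text
t: 7.7
tool_pos: [0.5744, -0.4014, 0.1763]
orientation: [-2.751, -1.499, -0.003]
force: [1.0, 0.1, 0.1]
opening: 0.0598
```

```bash
python3 ck.py; python3 r.py .538 -.088 .12 2.09
```

```text
chunk (corr) [ 0.6362 -0.0286  0.0403] [65. 30.] 0.79
chunk (corr) [ 0.5386 -0.0874  0.0422] [62. 32.] 0.47
chunk (corr) [0.4471 0.0007 0.043 ] [34. 59.] 1.66
shift cm [ 24.4 -20.7   6.9] turn options [(np.float64(2.05), 'q6~', np.float64(0.89)), (np.float64(-1.09), 'q6~', np.float64(-2.25)), (np.float64(-4.23), 'q6~', np.float64(-5.39))] pos [ 0.5786 -0.4048  0.1904] yaw 0.998 tilt 0.62 t 7.75
opening 0.06024390509935705
```

{"api": "play_rows", "payload": {
  "increments": [
    [[24.4, -20.7, 0, 2.05], [24.4, -20.7, 0, 2.05], [24.4, -20.7, 0, 2.05], [24.4, -20.7, 0, 2.05], [24.4, -20.7, 0, 2.05]]
  ]
}}

```text
t: 8.25
tool_pos: [0.5455, -0.1542, 0.1881]
orientation: [-3.115, -0.383, -0.015]
force: [-0.1, 1.0, 0.6]
opening: 0.0597
```

```bash
python3 r.py .538 -.088 .12 2.09
```

```text
shift cm [ 0.8 -6.6  6.8] turn options [(np.float64(4.44), 'q6~', np.float64(4.03)), (np.float64(1.3), 'q6~', np.float64(0.89)), (np.float64(-1.85), 'q6~', np.float64(-2.25))] pos [ 0.5455 -0.1542  0.1881] yaw 0.245 tilt 0.57 t 8.25
opening 0.05972561697188459
```

{"api": "play_rows", "payload": {
  "increments": [
    [[0.8, -6.6, 2, 1.3], [0.8, -6.6, 4, 1.3], [0.8, -6.6, 6, 1.3], [0.8, -6.6, 6.8, 1.3], [0.8, -6.6, 6.8, 1.3]]
  ]
}}

```text
t: 8.75
tool_pos: [0.5372, -0.0873, 0.1194]
orientation: [-3.038, 0.774, -0.009]
force: [-0.8, 0.2, -0.2]
opening: 0.06
```

```bash
python3 r.py .5385 -.088 .02 2.07
```

```text
shift cm [0.1 0.1 9.9] turn options [(np.float64(3.71), 'q6~', np.float64(4.05)), (np.float64(0.57), 'q6~', np.float64(0.91)), (np.float64(-2.57), 'q6~', np.float64(-2.23))] pos [ 0.5372 -0.0873  0.1194] yaw -0.499 tilt 0.5 t 8.75
opening 0.06004368543628099
```

{"api": "play_rows", "payload": {
  "increments": [
    [[0.1, 0.1, 1, 0.57], [0.1, 0.1, 3, 0.57], [0.1, 0.1, 5, 0.57], [0.1, 0.1, 9, 0.57], [0.1, 0.1, 9.9, 0.57]]
  ]
}}

```text
t: 9.25
tool_pos: [0.5359, -0.0875, 0.0172]
orientation: [-2.696, 1.599, 0.001]
force: [-4.8, 2.4, 30.7]
opening: 0.06
```

{"api": "play_rows", "payload": {
  "increments": [
    [[0, 0, 0, 0], [0, 0, 0, 0], [0, 0, 0, 0], [0, 0, 0, 0], [0, 0, 0, 0]]
  ],
  "jaw": 1
}}

```text
t: 9.75
tool_pos: [0.5368, -0.0877, 0.0184]
orientation: [-2.697, 1.598, -0.002]
force: [-1.6, 0.6, 6.1]
opening: 0.034
```

{"api": "play_rows", "payload": {
  "increments": [
    [[0, 0, -5, 0], [0, 0, -10, 0], [0, 0, -15, 0], [0, 0, -15.5, 0], [0, 0, -15.5, 0]]
  ]
}}

```text
t: 10.25
tool_pos: [0.5377, -0.089, 0.1761]
orientation: [-2.696, 1.597, -0.009]
force: [0.1, -0.3, -0.9]
opening: 0.0339
```

```bash
python3 r.py .55 -.43 .18
```

```text
shift cm [30.5 15.3 -0.5] turn options [(0, 'q6~', np.float64(0.4))] pos [ 0.5377 -0.089   0.1761] yaw -1.07 tilt 0.59 t 10.25
opening 0.033917234623000475
```

{"api": "play_rows", "payload": {
  "increments": [
    [[30.5, 15.3, -1, 0], [30.5, 15.3, -1, 0], [30.5, 15.3, -1, 0], [30.5, 15.3, -1, 0], [30.5, 15.3, -1, 0]]
  ]
}}

```text
t: 10.75
tool_pos: [0.5448, -0.3392, 0.1784]
orientation: [-2.696, 1.596, -0.002]
force: [0.8, 0.8, -0.1]
opening: 0.0339
```

```bash
python3 r.py .55 -.43 .10
```

```text
shift cm [8.2 4.  7.8] turn options [(0, 'q6~', np.float64(0.4))] pos [ 0.5448 -0.3392  0.1784] yaw -1.069 tilt 0.53 t 10.75
opening 0.033888498119796585
```

{"api": "play_rows", "payload": {
  "increments": [
    [[8.2, 4, 0, 0], [8.2, 4, 0, 0], [8.2, 4, 3, 0], [8.2, 4, 7, 0], [8.2, 4, 7, 0]]
  ]
}}

```text
t: 11.25
tool_pos: [0.5445, -0.4259, 0.0968]
orientation: [-2.692, 1.595, 0.023]
force: [-0.9, 2.3, -1.8]
opening: 0.0342
```

{"api": "play_rows", "payload": {
  "increments": [
    [[0, 0, 0, 0], [0, 0, 0, 0], [0, 0, 0, 0], [0, 0, -4, 0], [0, 0, -9, 0]]
  ],
  "jaw": 5.5
}}

```text
t: 11.75
tool_pos: [0.5442, -0.4263, 0.1863]
orientation: [-2.692, 1.594, 0.029]
force: [0.5, 0.0, 0.1]
opening: 0.0547
```

```bash
python3 ck.py; python3 r.py .636 -.029 .12 2.33
```

```text
chunk (corr) [ 0.6364 -0.0289  0.0407] [65. 31.] 0.81
chunk (corr) [0.447  0.0006 0.0423] [34. 59.] 1.68
shift cm [-30.9 -26.9   8.4] turn options [(np.float64(2.88), 'q6~', np.float64(3.91)), (np.float64(-0.26), 'q6~', np.float64(0.77)), (np.float64(-3.4), 'q6~', np.float64(-2.38))] pos [ 0.5481 -0.43    0.2003] yaw -1.069 tilt 0.57 t 11.8
opening 0.054870280557446235
```

{"api": "play_rows", "payload": {
  "increments": [
    [[-30.9, -26.9, 0, -0.26], [-30.9, -26.9, 0, -0.26], [-30.9, -26.9, 0, -0.26], [-30.9, -26.9, 0, -0.26], [-30.9, -26.9, 0, -0.26]]
  ],
  "jaw": 6
}}

```text
t: 12.3
tool_pos: [0.6016, -0.1823, 0.2003]
orientation: [-2.879, 1.233, -0.007]
force: [0.5, 0.1, -0.5]
opening: 0.0601
```

```bash
python3 r.py .6365 -.029 .06 2.33
```

```text
shift cm [ -8.7 -13.   14.2] turn options [(np.float64(3.14), 'q6~', np.float64(3.91)), (np.float64(0.0), 'q6~', np.float64(0.77)), (np.float64(-3.14), 'q6~', np.float64(-2.38))] pos [ 0.6016 -0.1823  0.2003] yaw -0.809 tilt 0.63 t 12.3
opening 0.060139143259913576
```

{"api": "play_rows", "payload": {
  "increments": [
    [[-8.7, -13, 2, 0], [-8.7, -13, 4, 0], [-8.7, -13, 6, 0], [-8.7, -13, 11, 0], [-8.7, -13, 14.2, 0]]
  ]
}}

```text
t: 12.8
tool_pos: [0.6395, -0.0258, 0.0619]
orientation: [-2.879, 1.226, -0.017]
force: [0.7, -0.9, -1.0]
opening: 0.0604
```

```bash
python3 r.py .6365 -.029 .022 2.33
```

```text
shift cm [0.  0.5 4. ] turn options [(np.float64(3.15), 'q6~', np.float64(3.9)), (np.float64(0.01), 'q6~', np.float64(0.76)), (np.float64(-3.14), 'q6~', np.float64(-2.38))] pos [ 0.6395 -0.0258  0.0619] yaw -0.806 tilt 0.93 t 12.8
opening 0.0603620989943186
```

{"api": "play_rows", "payload": {
  "increments": [
    [[0, 0.5, 1, 0], [0, 0.5, 2.5, 0], [0, 0.5, 3.5, 0], [0, 0.5, 4, 0], [0, 0.5, 4, 0]]
  ]
}}

```text
t: 13.3
tool_pos: [0.6371, -0.0296, 0.0227]
orientation: [-2.878, 1.228, -0.019]
force: [0.1, 0.2, -0.2]
opening: 0.0599
```

{"api": "play_rows", "payload": {
  "increments": [
    [[0, 0, 0, 0], [0, 0, 0, 0], [0, 0, 0, 0], [0, 0, 0, 0], [0, 0, 0, 0]]
  ],
  "jaw": 1
}}

```text
t: 13.8
tool_pos: [0.6374, -0.0296, 0.0232]
orientation: [-2.878, 1.227, -0.02]
force: [-1.4, 0.3, 3.2]
opening: 0.0329
```

{"api": "play_rows", "payload": {
  "increments": [
    [[0, 0, -5, 0], [0, 0, -10, 0], [0, 0, -15, 0], [0, 0, -16, 0], [0, 0, -16, 0]]
  ]
}}

```text
t: 14.3
tool_pos: [0.6367, -0.0309, 0.1867]
orientation: [-2.876, 1.227, -0.029]
force: [1.0, -0.2, -1.7]
opening: 0.0331
```

```bash
python3 r.py .59 -.37 .18
```

```text
shift cm [21.2 26.9  0.4] turn options [(0, 'q6~', np.float64(0.24))] pos [ 0.6367 -0.0309  0.1867] yaw -0.806 tilt 1.34 t 14.3
opening 0.03312466863570705
```

{"api": "play_rows", "payload": {
  "increments": [
    [[21, 26.7, 0, 0], [21, 26.7, 0, 0], [21, 26.7, 0, 0], [21, 26.7, 0, 0], [21, 26.7, 0, 0]]
  ]
}}

```text
t: 14.8
tool_pos: [0.5995, -0.2795, 0.1799]
orientation: [-2.876, 1.226, -0.021]
force: [2.1, 0.8, 0.0]
opening: 0.0334
```

```bash
python3 r.py .585 -.375 .11
```

```text
shift cm [5.8 7.8 6.9] turn options [(0, 'q6~', np.float64(0.23))] pos [ 0.5995 -0.2795  0.1799] yaw -0.806 tilt 1.17 t 14.8
opening 0.033374625626923476
```

{"api": "play_rows", "payload": {
  "increments": [
    [[5.8, 7.8, 0, 0], [5.8, 7.8, 0, 0], [5.8, 7.8, 3, 0], [5.8, 7.8, 6, 0], [5.8, 7.8, 6.5, 0]]
  ]
}}

```text
t: 15.3
tool_pos: [0.5803, -0.3723, 0.105]
orientation: [-2.873, 1.226, -0.002]
force: [-0.4, -0.2, -0.9]
opening: 0.0328
```

{"api": "play_rows", "payload": {
  "increments": [
    [[0, 0, 0, 0], [0, 0, 0, 0], [0, 0, 0, 0], [0, 0, -4, 0], [0, 0, -9, 0]]
  ],
  "jaw": 5.5
}}

```text
t: 15.8
tool_pos: [0.5785, -0.3726, 0.1941]
orientation: [-2.872, 1.225, 0.004]
force: [0.4, -0.3, 0.2]
opening: 0.0552
```

```bash
python3 ck.py; python3 r.py .447 0 .12 3.2
```

```text
chunk (corr) [0.4469 0.001  0.0431] [33. 60.] 1.64
shift cm [-36.6 -16.1   8.9] turn options [(np.float64(2.28), 'q6~', np.float64(3.08)), (np.float64(-0.86), 'q6~', np.float64(-0.06)), (np.float64(-4.01), 'q6~', np.float64(-3.2))] pos [ 0.5826 -0.3758  0.2081] yaw -0.807 tilt 1.17 t 15.85
opening 0.05489889579905408
```

{"api": "play_rows", "payload": {
  "increments": [
    [[-36.6, -16.1, 0, -0.86], [-36.6, -16.1, 0, -0.86], [-36.6, -16.1, 0, -0.86], [-36.6, -16.1, 0, -0.86], [-36.6, -16.1, 0, -0.86]]
  ],
  "jaw": 6
}}

```text
t: 16.35
tool_pos: [0.4953, -0.1371, 0.2056]
orientation: [-3.133, 0.08, -0.033]
force: [0.4, 0.5, 0.8]
opening: 0.0601
```

```bash
python3 r.py .447 0 .06 3.2
```

```text
shift cm [ -5.8 -13.3  14.6] turn options [(np.float64(3.03), 'q6~', np.float64(3.08)), (np.float64(-0.11), 'q6~', np.float64(-0.06)), (np.float64(-3.25), 'q6~', np.float64(-3.2))] pos [ 0.4953 -0.1371  0.2056] yaw -0.051 tilt 1.27 t 16.35
opening 0.0601002525726421
```

{"api": "play_rows", "payload": {
  "increments": [
    [[-5.8, -13.3, 3, -0.11], [-5.8, -13.3, 6, -0.11], [-5.8, -13.3, 9, -0.11], [-5.8, -13.3, 12, -0.11], [-5.8, -13.3, 14.6, -0.11]]
  ]
}}

```text
t: 16.85
tool_pos: [0.4463, 0.0021, 0.0585]
orientation: [-3.133, -0.098, -0.035]
force: [-0.7, 0.5, 0.3]
opening: 0.0599
```

```bash
python3 ck.py; python3 r.py .447 0 .022 3.2
```

```text
shift cm [0.2 0.2 3.2] turn options [(np.float64(3.14), 'q6~', np.float64(3.08)), (np.float64(0.0), 'q6~', np.float64(-0.06)), (np.float64(-3.14), 'q6~', np.float64(-3.2))] pos [0.4439 0.0016 0.0544] yaw 0.062 tilt 1.06 t 16.9
opening 0.0601222460169133
```

{"api": "play_rows", "payload": {
  "increments": [
    [[0.2, 0.2, 1, 0], [0.2, 0.2, 2, 0], [0.2, 0.2, 3, 0], [0.2, 0.2, 3.2, 0], [0.2, 0.2, 3.2, 0]]
  ]
}}

```text
t: 17.4
tool_pos: [0.4469, -0.0003, 0.0226]
orientation: [-3.133, -0.096, -0.027]
force: [-0.6, 0.6, -0.2]
opening: 0.0599
```

{"api": "play_rows", "payload": {
  "increments": [
    [[0, 0, 0, 0], [0, 0, 0, 0], [0, 0, 0, 0], [0, 0, 0, 0], [0, 0, 0, 0]]
  ],
  "jaw": 1
}}

```text
t: 17.9
tool_pos: [0.4472, -0.0004, 0.0231]
orientation: [-3.133, -0.096, -0.028]
force: [-0.9, -0.6, 3.9]
opening: 0.0362
```

{"api": "play_rows", "payload": {
  "increments": [
    [[0, 0, -5, 0], [0, 0, -10, 0], [0, 0, -15, 0], [0, 0, -17, 0], [0, 0, -17, 0]]
  ]
}}

```text
t: 18.4
tool_pos: [0.4467, -0.002, 0.1974]
orientation: [-3.134, -0.096, -0.04]
force: [1.1, -1.0, -0.1]
opening: 0.0364
```

```bash
python3 r.py .545 -.405 .195
python3 - <<'E'
from h import *
im,d=read_camera('top');cv2.imwrite("pics/top2.png",im)
E
```

```text
shift cm [ 7.3 40.8  0.2] turn options [(0, 'q6~', np.float64(-0.7))] pos [ 0.4467 -0.002   0.1974] yaw 0.061 tilt 1.49 t 18.4
opening 0.036364638940231495
```

View pics/top2.png

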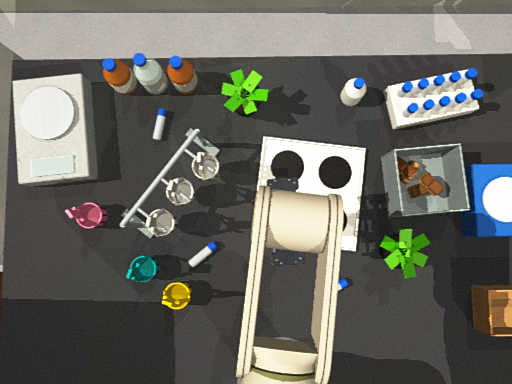

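The four chunks are piled at (420,180) in the bin, with free room on its right side. The last one is in the gripper.

{"api": "play_rows", "payload": {
  "increments": [
    [[8.5, 44, 0, 0], [8.5, 44, 0, 0], [8.5, 44, 0, 0], [8.5, 44, 0, 0], [8.5, 44, 0, 0]]
  ]
}}

```text
t: 18.95
tool_pos: [0.5061, -0.245, 0.1904]
orientation: [-3.131, -0.096, -0.028]
force: [1.0, 0.9, -0.3]
opening: 0.0359
```

```bash
python3 r.py .555 -.44 .19
```

```text
shift cm [ 3.7 19.8 -0.1] turn options [(0, 'q6~', np.float64(-0.73))] pos [ 0.5061 -0.245   0.1904] yaw 0.061 tilt 1.16 t 18.95
opening 0.035851831964292966
```

{"api": "play_rows", "payload": {
  "increments": [
    [[3.7, 19.8, 0, 0], [3.7, 19.8, 0, 0], [3.7, 19.8, 0, 0], [3.7, 19.8, 0, 0], [3.7, 19.8, 4, 0]]
  ]
}}

```text
t: 19.45
tool_pos: [0.5579, -0.4483, 0.1526]
orientation: [-3.139, -0.09, -0.038]
force: [0.7, 0.4, -0.1]
opening: 0.0356
```

```bash
python3 r.py .555 -.44 .10
```

```text
shift cm [-0.4 -0.8  5.3] turn options [(0, 'q6~', np.float64(-0.73))] pos [ 0.5579 -0.4483  0.1526] yaw 0.057 tilt 1.4 t 19.45
opening 0.03561406222315183
```

{"api": "play_rows", "payload": {
  "increments": [
    [[-0.4, -0.8, 2, 0], [-0.4, -0.8, 4, 0], [-0.4, -0.8, 5.3, 0], [-0.4, -0.8, 5.3, 0], [-0.4, -0.8, 5.3, 0]]
  ]
}}

```text
t: 19.95
tool_pos: [0.5545, -0.44, 0.0989]
orientation: [-3.138, -0.09, -0.037]
force: [0.3, -0.3, 0.1]
opening: 0.0366
```

{"api": "play_rows", "payload": {
  "increments": [
    [[0, 0, 0, 0], [0, 0, 0, 0], [0, 0, 0, 0], [0, 0, -4, 0], [0, 0, -9, 0]]
  ],
  "jaw": 5.5
}}

```text
t: 20.45
tool_pos: [0.5508, -0.4386, 0.1864]
orientation: [-3.134, -0.09, -0.03]
force: [0.4, -1.2, 0.5]
opening: 0.0547
```

{"api": "play_rows", "payload": {
  "increments": [
    [[0, 0, -14, 0], [0, -15, -14, 0], [0, -30, -14, 0], [0, -30, -14, 0], [0, -30, -14, 0]]
  ]
}}

```text
t: 20.95
tool_pos: [0.5379, -0.2502, 0.3017]
orientation: [-3.135, -0.089, -0.032]
force: [0.9, 0.1, 0.2]
opening: 0.0552
```

```bash
python3 ck.py
python3 - <<'E'
from h import *
s=read_state();print(s['tool_pos'],s['orientation'],s['q'])
im,d=read_camera('top');cv2.imwrite("pics/top3.png",im);np.save('top3.npy',d)
P=cloud('top',d);hsv=cv2.cvtColor(im,cv2.COLOR_BGR2HSV)
m=(hsv[...,0]<15)&(hsv[...,1]>70)&(P[...,0]>.44)&(P[...,0]<.67)&(P[...,1]<-.29)&(P[...,1]>-.52)
print('chunks in bin',m.sum(),P[m].min(0),P[m].max(0))
E
```

```text
[ 0.53908277 -0.24378101  0.3048859 ] [-3.13249864 -0.09551534 -0.03720193] [-0.5230281   0.07103573  1.41591821  0.01883162  1.63832884 -0.58256865]
chunks in bin 52 [ 0.51586388 -0.48548073  0.00324619] [ 0.53945187 -0.43227435  0.07464043]
```

View pics/top3.png

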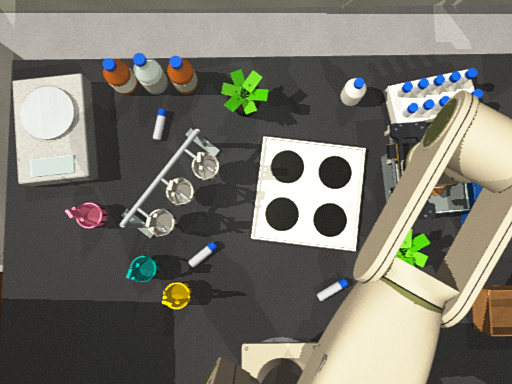

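The tray is clear and the chunks are in the bin. The three grey baskets still hang at (205,165), (179,191) and (160,222). Next I measure the pads, the tabs and the hooks.

Run:
```python
from h import *
for n in('top','scene'):
    if n=='top': im=cv2.imread('pics/top3.png');d=np.load('top3.npy')
    else:
        im,d=read_camera('scene');cv2.imwrite('pics/scene3.png',im)
    P=cloud(n,d)
    # pads
    box=(P[...,0]>.36)&(P[...,0]<.71)&(P[...,1]>-.27)&(P[...,1]<.08)&(abs(P[...,2])<.03)
    m=((im.max(2)<90)&box).astype(np.uint8)
    k,l,st,c=cv2.connectedComponentsWithStats(m)
    for i in range(1,k):
        if st[i,4]>250:
            ct=cv2.findContours((l==i).astype(np.uint8),cv2.RETR_EXTERNAL,cv2.CHAIN_APPROX_NONE)[0][0].reshape(-1,2)
            w=plane(n,ct,.006)[:,:2]; (cx,cy),r=cv2.minEnclosingCircle((w*1000).astype(np.float32))
            print(n,'pad',c[i].round(),round(cx),round(cy),'r',round(r),'mean',P[l==i].mean(0).round(3))
    hsv=cv2.cvtColor(im,cv2.COLOR_BGR2HSV)
    m=((P[...,2]>.19)&(P[...,2]<.25)&(P[...,0]>.35)&(P[...,0]<.75)&(P[...,1]>.05)&(P[...,1]<.5)&(hsv[...,1]<70)).astype(np.uint8)
    k,l,st,c=cv2.connectedComponentsWithStats(m)
    for i in range(1,k):
        if st[i,4]>5:
            q=P[l==i];b=cv2.minAreaRect((q[:,:2]*1000).astype(np.float32))
            print(n,'tab',c[i].round(1),st[i,4],'mean',q.mean(0).round(4),'zmax',q[:,2].max().round(3),'rect',np.round(b[0]),np.round(b[1]),round(b[2]), 'bottom/top px',st[i][:4])
    m=(abs(P[...,2]-.172)<.009)&(P[...,0]>.35)&(P[...,0]<.75)&(P[...,1]>.05)&(P[...,1]<.5)
    print(n,'rail/hooks pts',m.sum(),cv2.minAreaRect((P[m][:,:2]*1000).astype(np.float32)))
    c=im[115:245,110:230] if n=='top' else im[85:200,260:350]
    cv2.imwrite(f'pics/stand_{n}.png',cv2.resize(c,None,fx=4.6,fy=4.6,interpolation=cv2.INTER_CUBIC))
```

```text
top pad [321. 169.] 552 -95 r 233 mean [ 0.601 -0.13  -0.   ]
top pad [287. 166.] 609 -29 r 47 mean [ 0.608 -0.029  0.007]
top pad [335. 172.] 591 -167 r 48 mean [ 0.59  -0.168  0.007]
top pad [282. 214.] 470 -11 r 48 mean [ 0.47  -0.011  0.007]
top pad [330. 220.] 452 -150 r 48 mean [ 0.451 -0.149  0.007]
top pad [285. 247.] 378 -65 r 145 mean [ 0.373 -0.018  0.   ]
top tab [199.4 158. ] 69 mean [0.5982 0.1967 0.2217] zmax 0.236 rect [599. 197.] [ 8. 25.] 88 bottom/top px [197 152   6  13]
top tab [171.6 185.8] 74 mean [0.5315 0.2635 0.2212] zmax 0.239 rect [532. 265.] [ 8. 25.] 81 bottom/top px [168 180   8  13]
top tab [149.8 221.4] 81 mean [0.4468 0.315  0.2209] zmax 0.236 rect [447. 317.] [ 8. 24.] 79 bottom/top px [145 217  10  10]
top rail/hooks pts 984 ((533.1485595703125, 271.5872802734375), (102.365966796875, 311.7046813964844), 52.30304718017578)
scene pad [228. 212.] 471 -10 r 47 mean [ 0.474 -0.012  0.008]
scene pad [293. 236.] 612 7 r 121 mean [0.663 0.042 0.001]
scene pad [185. 236.] 452 -150 r 47 mean [ 0.454 -0.152  0.008]
scene pad [264. 239.] 612 -27 r 47 mean [ 0.618 -0.022  0.008]
scene pad [181. 280.] 540 -237 r 176 mean [ 0.546 -0.249  0.001]
scene pad [213. 274.] 594 -170 r 47 mean [ 0.601 -0.19   0.008]
scene tab [294.1 103.2] 106 mean [0.4497 0.3127 0.2143] zmax 0.237 rect [447. 313.] [11. 27.] 84 bottom/top px [291  95   8  18]
scene tab [310.7 128. ] 264 mean [0.5719 0.2236 0.2148] zmax 0.237 rect [567. 229.] [ 20. 119.] 46 bottom/top px [303 110  16  36]
scene rail/hooks pts 603 ((535.5739135742188, 266.3229064941406), (104.1497802734375, 308.9377136230469), 51.731475830078125)
```

View pics/stand_top.png

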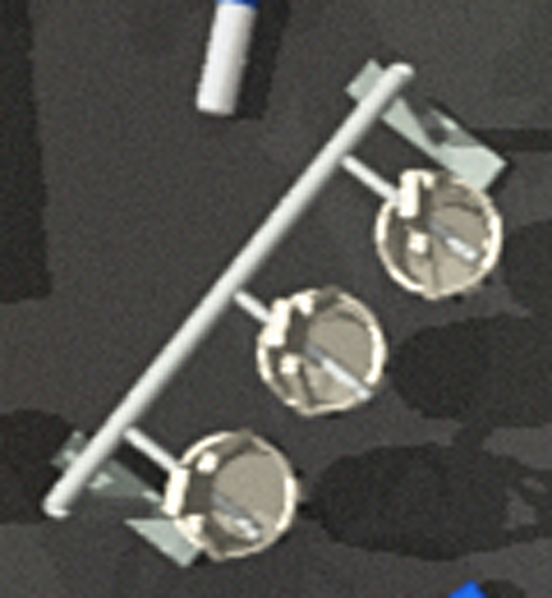

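View pics/stand_scene.png

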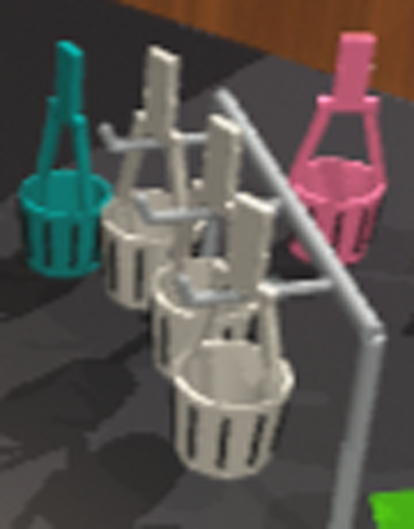

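```bash
cat > tab.py <<'E'
from h import *
def tabs(xr=(.35,.75),yr=(.05,.5),z0=.19,z1=.25,save=None):
    G={}
    for n in('top','scene'):
        im,d=read_camera(n)
        if save: cv2.imwrite(f'pics/{n}{save}.png',im)
        P=cloud(n,d);hsv=cv2.cvtColor(im,cv2.COLOR_BGR2HSV)
        m=(P[...,2]>z0)&(P[...,2]<z1)&(P[...,0]>xr[0])&(P[...,0]<xr[1])&(P[...,1]>yr[0])&(P[...,1]<yr[1])&(hsv[...,1]<70)
        G[n]=P[m]
    return G
E
python3 - <<'E'
from tab import *
G=tabs()
C=[[.599,.197],[.532,.265],[.447,.316]]
for n in G:
  for i,c in enumerate(C):
    q=G[n];q=q[np.hypot(q[:,0]-c[0],q[:,1]-c[1])<.025]
    if len(q)<8: continue
    top=q[q[:,2]>.222] if n=='top' else q
    w=top-top.mean(0);U,S,V=np.linalg.svd(w[:,:2],full_matrices=False)
    U3,S3,V3=np.linalg.svd(w,full_matrices=False)
    lo=(w[:,:2]@V.T).min(0)*1000;hi=(w[:,:2]@V.T).max(0)*1000
    mid=top[:,:2].mean(0)+V.T@((lo+hi)/2000)
    print(n,i,len(top),'mid',mid.round(4),'long yaw',np.degrees(np.arctan2(V[0,1],V[0,0])).round(1),'ext',(hi-lo).round(1),'normal',V3[2].round(2))
E
```

```text
top 0 44 mid [0.5994 0.1977] long yaw 177.2 ext [23.5  7.9] normal [-0.13 -0.94  0.31]
top 1 44 mid [0.5325 0.265 ] long yaw 168.9 ext [23.7  8.4] normal [-0.18 -0.9   0.4 ]
top 2 46 mid [0.4467 0.3168] long yaw 167.1 ext [22.8  8. ] normal [ 0.19  0.88 -0.43]
scene 0 144 mid [0.5997 0.195 ] long yaw -1.7 ext [28.2 11.1] normal [-0.03 -1.    0.01]
scene 1 118 mid [0.5337 0.2622] long yaw -5.3 ext [24.8  9.3] normal [ 0.09  1.   -0.03]
scene 2 105 mid [0.4472 0.3139] long yaw -8.9 ext [30.1 12.1] normal [ 0.15  0.99 -0.02]
```

The tabs are resolved in both views. Their wide side is roughly along world x and the hooks run at 52°. I start with basket A (top view 199,158) and place it on pad (0.5925,-0.1685).

```bash
python3 r.py .5995 .196 .29 1.54
```

```text
shift cm [  8.7 -44.4   1.5] turn options [(np.float64(1.66), 'q6~', np.float64(1.92)), (np.float64(-1.48), 'q6~', np.float64(-1.22)), (np.float64(-4.62), 'q6~', np.float64(-4.36))] pos [ 0.5384 -0.2519  0.301 ] yaw 0.058 tilt 1.18 t 21.2
opening 0.05522485814273768
```

{"api": "play_rows", "payload": {
  "increments": [
    [[8.7, -44.4, 1, -1.48], [8.7, -44.4, 1, -1.48], [8.7, -44.4, 1, -1.48], [8.7, -44.4, 1, -1.48], [8.7, -44.4, 1, -1.48]]
  ],
  "jaw": 4
}}

```text
t: 21.7
tool_pos: [0.5725, -0.0039, 0.2964]
orientation: [2.885, 1.238, 0.03]
force: [1.9, -0.3, 0.4]
opening: 0.04
```

```bash
python3 r.py .5995 .196 .27 1.54
```

```text
shift cm [ 16.3 -11.8   2.8] turn options [(np.float64(2.41), 'q6~', np.float64(1.92)), (np.float64(-0.73), 'q6~', np.float64(-1.22)), (np.float64(-3.87), 'q6~', np.float64(-4.37))] pos [ 0.5725 -0.0039  0.2964] yaw 0.811 tilt 1.09 t 21.7
opening 0.04004627997928105
```

{"api": "play_rows", "payload": {
  "increments": [
    [[16.3, -11.8, 0, -0.73], [16.3, -11.8, 0, -0.73], [16.3, -11.8, 0, -0.73], [16.3, -11.8, 0, -0.73], [16.3, -11.8, 0.5, -0.73]]
  ]
}}

```text
t: 22.2
tool_pos: [0.5999, 0.2001, 0.292]
orientation: [2.239, 2.194, 0.027]
force: [0.7, -0.6, 0.2]
opening: 0.0399
```

```bash
python3 r.py .5995 .196 .208 1.54
```

```text
shift cm [-0.5 -0.2  8.4] turn options [(np.float64(3.15), 'q6~', np.float64(1.92)), (np.float64(0.01), 'q6~', np.float64(-1.22)), (np.float64(-3.13), 'q6~', np.float64(-4.37))] pos [0.5999 0.2001 0.292 ] yaw 1.551 tilt 1.08 t 22.2
opening 0.039929264947593676
```

{"api": "play_rows", "payload": {
  "increments": [
    [[-0.5, -0.2, 3, 0], [-0.5, -0.2, 5, 0], [-0.5, -0.2, 7, 0], [-0.5, -0.2, 8.4, 0], [-0.5, -0.2, 8.4, 0]]
  ]
}}

```text
t: 22.7
tool_pos: [0.5983, 0.1943, 0.2044]
orientation: [2.242, 2.194, 0.02]
force: [-0.1, 0.3, 0.3]
opening: 0.0398
```

{"api": "play_rows", "payload": {
  "increments": [
    [[0, 0, 0, 0], [0, 0, 0, 0], [0, 0, 0, 0], [0, 0, 0, 0], [0, 0, 0, 0]]
  ],
  "jaw": 0,
  "squeeze": 20
}}

```text
t: 23.2
tool_pos: [0.5987, 0.1946, 0.2053]
orientation: [2.241, 2.194, 0.022]
force: [-0.1, -3.4, 2.7]
opening: 0.0079
```

```bash
python3 r.py .5995 .196 .24
python3 - <<'E'
from h import *
im,d=read_camera('scene');cv2.imwrite('pics/s4.png',cv2.resize(im[40:240,200:400],None,fx=3,fy=3))
E
```

```text
shift cm [ 0.2  0.1 -3.5] turn options [(0, 'q6~', np.float64(-1.23))] pos [0.5987 0.1946 0.2053] yaw 1.549 tilt 0.85 t 23.2
opening 0.00790464417318591
```

View pics/s4.png

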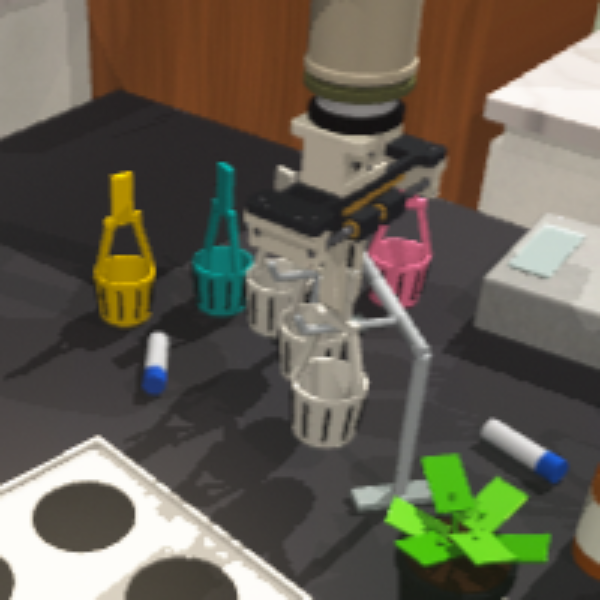

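The grey basket A is gripped, with the opening at 7.9 mm matching the tab. I lift it.

{"api": "play_rows", "payload": {
  "increments": [
    [[0, 0, -1, 0], [0, 0, -2, 0], [0, 0, -3, 0], [0, 0, -3.5, 0], [0, 0, -3.5, 0]]
  ]
}}

```text
t: 23.75
tool_pos: [0.5989, 0.1945, 0.242]
orientation: [2.241, 2.193, 0.025]
force: [-0.8, -0.9, -1.1]
opening: 0.0076
```

```bash
python3 r.py .5215 .096 .24
```

```text
shift cm [-10.   -7.5   0. ] turn options [(0, 'q6~', np.float64(-1.37))] pos [0.5989 0.1945 0.242 ] yaw 1.549 tilt 0.99 t 23.75
opening 0.007561215556861769
```

{"api": "play_rows", "payload": {
  "increments": [
    [[-2, -1.5, 0, 0], [-4, -3, 0, 0], [-6, -4.5, 0, 0], [-8, -6, 0, 0], [-10, -7.5, 0, 0]]
  ]
}}

```text
t: 24.25
tool_pos: [0.5208, 0.0954, 0.2395]
orientation: [2.241, 2.193, 0.024]
force: [-0.3, -0.7, -0.0]
opening: 0.0077
```

```bash
python3 r.py .5925 -.1685 .26
python3 - <<'E'
from h import *
im,d=read_camera('scene');cv2.imwrite('pics/s5.png',cv2.resize(im[40:240,200:400],None,fx=3,fy=3))
E
```

```text
shift cm [-26.2   7.8  -2.1] turn options [(0, 'q6~', np.float64(-1.83))] pos [0.5208 0.0954 0.2395] yaw 1.549 tilt 0.95 t 24.25
opening 0.007749172499089246
```

View pics/s5.png

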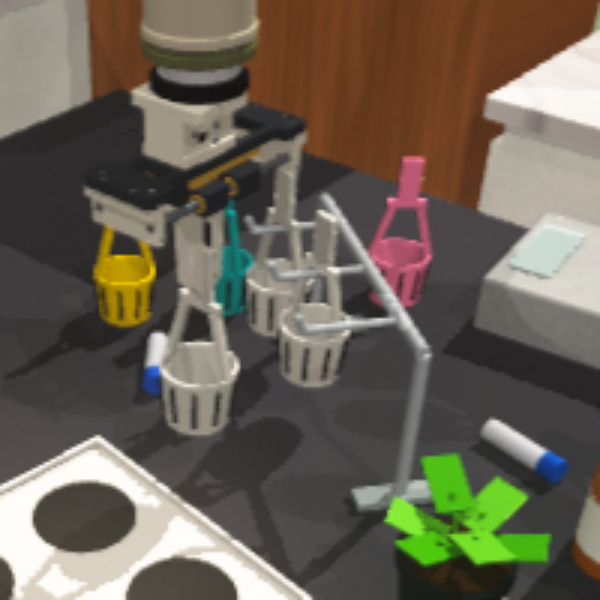

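The basket is off its hook and hangs clear at (200,390) in the crop. I carry it to the pad.

{"api": "play_rows", "payload": {
  "increments": [
    [[-5, 1.5, -1, 0], [-10, 3, -2, 0], [-15, 4.5, -2.1, 0], [-20, 6, -2.1, 0], [-24, 7, -2.1, 0]]
  ]
}}

```text
t: 24.8
tool_pos: [0.583, -0.1464, 0.2601]
orientation: [2.241, 2.192, 0.021]
force: [1.1, -0.2, -1.0]
opening: 0.0078
```

```bash
python3 r.py .5925 -.1685 .17
```

```text
shift cm [-2.2  0.9  9. ] turn options [(0, 'q6~', np.float64(-1.83))] pos [ 0.583  -0.1464  0.2601] yaw 1.549 tilt 0.85 t 24.8
opening 0.00778060442998231
```

{"api": "play_rows", "payload": {
  "increments": [
    [[-2.2, 0.9, 2, 0], [-2.2, 0.9, 4, 0], [-2.2, 0.9, 6, 0], [-2.2, 0.9, 8, 0], [-2.2, 0.9, 8.8, 0]]
  ]
}}

```text
t: 25.3
tool_pos: [0.5913, -0.1678, 0.1689]
orientation: [2.244, 2.195, 0.018]
force: [0.3, 0.4, -2.0]
opening: 0.0078
```

```bash
python3 r.py .5925 -.1685 .158
python3 - <<'E'
from h import *
im,d=read_camera('scene');cv2.imwrite('pics/s6.png',cv2.resize(im[140:340,110:310],None,fx=3,fy=3))
E
```

```text
shift cm [-0.1  0.1  1.1] turn options [(0, 'q6~', np.float64(-1.83))] pos [ 0.5913 -0.1678  0.1689] yaw 1.549 tilt 0.67 t 25.3
opening 0.007757422395281293
```

View pics/s6.png

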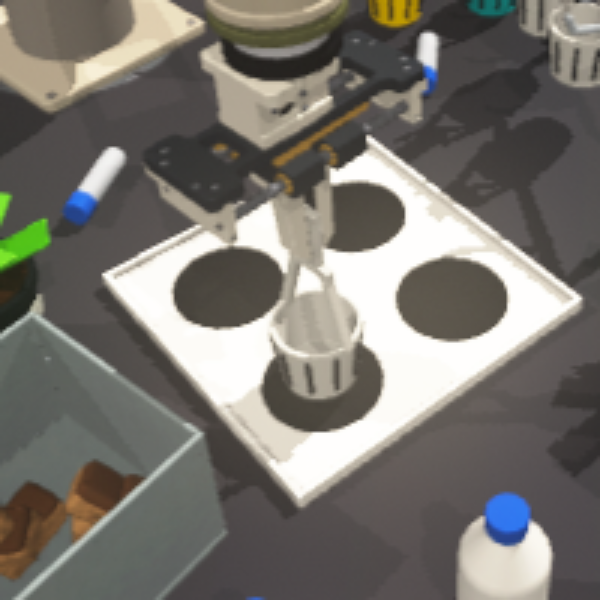

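Basket A hangs centred just above the pad at (320,380) in the crop. I lower it slowly.

{"api": "play_rows", "payload": {
  "increments": [
    [[-0.1, 0.1, 0.4, 0], [-0.1, 0.1, 0.7, 0], [-0.1, 0.1, 1.0, 0], [-0.1, 0.1, 1.1, 0], [-0.1, 0.1, 1.1, 0]]
  ]
}}

```text
t: 25.85
tool_pos: [0.5927, -0.1686, 0.1583]
orientation: [2.244, 2.195, 0.019]
force: [0.2, 0.1, -0.3]
opening: 0.0079
```

```bash
python3 r.py .5925 -.1685 .157
```

```text
shift cm [ 0.  -0.   0.1] turn options [(0, 'q6~', np.float64(-1.83))] pos [ 0.5927 -0.1686  0.1583] yaw 1.549 tilt 0.7 t 25.85
opening 0.00793339200143473
```

{"api": "play_rows", "payload": {
  "increments": [
    [[0, 0, 0.1, 0], [0, 0, 0.2, 0], [0, 0, 0.2, 0]]
  ]
}}

```text
t: 26.15
tool_pos: [0.5933, -0.1687, 0.1582]
orientation: [2.242, 2.194, 0.02]
force: [-4.1, 1.7, 8.7]
opening: 0.0079
```

{"api": "play_rows", "payload": {
  "increments": [
    [[0, 0, 0, 0], [0, 0, 0, 0], [0, 0, 0, 0], [0, 0, 0, 0], [0, 0, -2, 0]]
  ],
  "jaw": 3.5
}}

```text
t: 26.65
tool_pos: [0.591, -0.1681, 0.1747]
orientation: [-2.245, -2.196, -0.016]
force: [0.5, -0.4, -0.5]
opening: 0.0344
```

{"api": "play_rows", "payload": {
  "increments": [
    [[0, 0, -4, 0], [0, 0, -8, 0], [0, 0, -12, 0], [0, 0, -12, 0]]
  ],
  "jaw": 4
}}

```text
t: 27.05
tool_pos: [0.5927, -0.1701, 0.3024]
orientation: [2.239, 2.191, 0.023]
force: [1.0, 0.5, 1.3]
opening: 0.0401
```

```bash
python3 r.py .533 .2635 .29 1.45
```

```text
shift cm [43.2 -6.9  1.3] turn options [(np.float64(3.24), 'q6~', np.float64(2.15)), (np.float64(0.1), 'q6~', np.float64(-0.99)), (np.float64(-3.04), 'q6~', np.float64(-4.13))] pos [ 0.5927 -0.1701  0.3024] yaw 1.549 tilt 0.99 t 27.05
opening 0.04010057751841876
```

{"api": "play_rows", "payload": {
  "increments": [
    [[43.2, -6.9, 1, 0.1], [43.2, -6.9, 1, 0.1], [43.2, -6.9, 1, 0.1], [43.2, -6.9, 1, 0.1], [43.2, -6.9, 1, 0.1]]
  ]
}}

```text
t: 27.55
tool_pos: [0.5569, 0.0806, 0.293]
orientation: [2.347, 2.076, 0.023]
force: [2.4, 0.5, 0.7]
opening: 0.04
```

```bash
cat > see.py <<'E'
import sys
from tab import *
def rep(C,z0,z1,save):
    G=tabs((.35,.75),(-.3,.5),z0,z1,save)
    for n in G:
      for i,c in enumerate(C):
        q=G[n];q=q[np.hypot(q[:,0]-c[0],q[:,1]-c[1])<.025]
        top=q[q[:,2]>q[:,2].max()-.015] if n=='top' and len(q) else q
        if len(top)<8: continue
        w=top-top.mean(0);U,S,V=np.linalg.svd(w[:,:2],full_matrices=False)
        lo=(w[:,:2]@V.T).min(0)*1000;hi=(w[:,:2]@V.T).max(0)*1000
        print(n,i,len(top),'mid',(top[:,:2].mean(0)+V.T@((lo+hi)/2000)).round(4),'thick yaw',(np.degrees(np.arctan2(V[0,1],V[0,0]))%180-90).round(1),'ext',(hi-lo).round(1),'zmax',q[:,2].max().round(3))
E
python3 -c "
from see import *
print('hang');rep([[.533,.264],[.447,.315]],.19,.25,'6')
print('placed');rep([[.5925,-.1685]],.145,.2,None)"
python3 r.py .533 .2635 .28 1.45
```

```text
hang
top 0 45 mid [0.5326 0.2652] thick yaw 79.3 ext [24.1  8.7] zmax 0.237
top 1 45 mid [0.4468 0.317 ] thick yaw 77.0 ext [22.8  8.8] zmax 0.238
scene 0 117 mid [0.5334 0.2621] thick yaw 82.4 ext [26.7 10.1] zmax 0.236
scene 1 105 mid [0.448  0.3145] thick yaw 82.0 ext [26.9 10.9] zmax 0.237
placed
top 0 43 mid [ 0.5892 -0.1659] thick yaw 88.0 ext [23.1  8.9] zmax 0.189
scene 0 159 mid [ 0.5909 -0.1686] thick yaw -86.5 ext [24.9 10.6] zmax 0.189
shift cm [17.9 -4.6  1.3] turn options [(np.float64(3.14), 'q6~', np.float64(2.15)), (np.float64(0.0), 'q6~', np.float64(-0.99)), (np.float64(-3.14), 'q6~', np.float64(-4.13))] pos [0.5573 0.08   0.2931] yaw 1.452 tilt 0.95 t 27.75
opening 0.03996693994975614
```

View pics/top6.png

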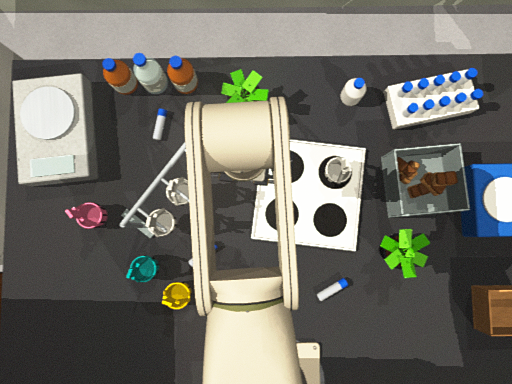

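Basket A stands on its pad at top view (337,170). The two views put its tab within about 4 mm of the pad centre. All five chunks are in the bin around (425,180). Next is basket B.

{"api": "play_rows", "payload": {
  "increments": [
    [[4.5, -1.2, 0, 0], [9, -2.4, 0, 0], [13.5, -3.6, 0, 0.04], [17.9, -4.6, 0.6, 0.04], [17.9, -4.6, 1, 0.04]]
  ]
}}

```text
t: 28.25
tool_pos: [0.5324, 0.2664, 0.2823]
orientation: [2.383, 2.037, 0.023]
force: [0.7, -0.0, -0.9]
opening: 0.04
```

```bash
python3 r.py .533 .2635 .207 1.41
```

```text
shift cm [-0.3 -0.   7.5] turn options [(np.float64(3.15), 'q6~', np.float64(2.19)), (np.float64(0.0), 'q6~', np.float64(-0.95)), (np.float64(-3.14), 'q6~', np.float64(-4.09))] pos [0.5324 0.2664 0.2823] yaw 1.415 tilt 0.9 t 28.25
opening 0.039960571355074484
```

{"api": "play_rows", "payload": {
  "increments": [
    [[-0.3, 0, 2, 0], [-0.3, 0, 4, 0], [-0.3, 0, 6, 0], [-0.3, 0, 7.5, 0], [-0.3, 0, 7.5, 0]]
  ]
}}

```text
t: 28.75
tool_pos: [0.5322, 0.2617, 0.204]
orientation: [2.386, 2.036, 0.015]
force: [0.3, -1.4, -0.3]
opening: 0.04
```

{"api": "play_rows", "payload": {
  "increments": [
    [[0, 0, 0, 0], [0, 0, 0, 0], [0, 0, 0, 0], [0, 0, 0, 0], [0, 0, 0, 0]]
  ],
  "jaw": 0
}}

```text
t: 29.25
tool_pos: [0.5326, 0.262, 0.2049]
orientation: [2.386, 2.036, 0.017]
force: [-0.2, -0.7, 3.0]
opening: 0.0078
```

{"api": "play_rows", "payload": {
  "increments": [
    [[0, 0, -1, 0], [0, 0, -2, 0], [0, 0, -3, 0], [0, 0, -3.5, 0], [0, 0, -3.5, 0]]
  ]
}}

```text
t: 29.75
tool_pos: [0.5329, 0.2622, 0.2416]
orientation: [2.385, 2.035, 0.021]
force: [0.3, -0.5, -1.2]
opening: 0.0079
```

```bash
python3 r.py .449 .157 .241
```

```text
shift cm [-11.7  -6.6  -0.1] turn options [(0, 'q6~', np.float64(-1.08))] pos [0.5329 0.2622 0.2416] yaw 1.413 tilt 0.84 t 29.75
opening 0.007877385031237211
```

{"api": "play_rows", "payload": {
  "increments": [
    [[-2.3, -1.3, 0, 0], [-4.7, -2.6, 0, 0], [-7, -4, 0, 0], [-9.4, -5.3, 0, 0], [-11.7, -6.6, 0, 0]]
  ]
}}

```text
t: 30.25
tool_pos: [0.4483, 0.1562, 0.2394]
orientation: [2.385, 2.036, 0.02]
force: [0.1, 0.3, -0.8]
opening: 0.0078
```

```bash
python3 r.py .6105 -.028 .26
python3 - <<'E'
from h import *
im,d=read_camera('scene');cv2.imwrite('pics/s7.png',cv2.resize(im[40:240,200:400],None,fx=3,fy=3))
E
```

```text
shift cm [-15.6  18.9  -1.9] turn options [(0, 'q6~', np.float64(-1.46))] pos [0.4483 0.1562 0.2394] yaw 1.413 tilt 0.79 t 30.25
opening 0.007817969037757949
```

View pics/s7.png

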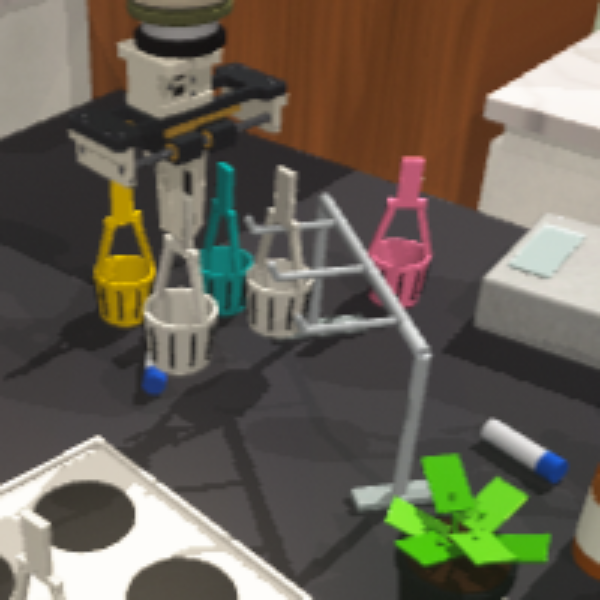

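Basket B hangs clear at (180,330) in the crop. I move it to the pad at (0.6105,-0.028).

{"api": "play_rows", "payload": {
  "increments": [
    [[-3.1, 3.8, -1, 0], [-6.2, 7.6, -1.9, 0], [-9.3, 11.4, -1.9, 0], [-12.5, 15.1, -1.9, 0], [-15.6, 18.9, -1.9, 0]]
  ]
}}

```text
t: 30.8
tool_pos: [0.6094, -0.0317, 0.2595]
orientation: [2.385, 2.035, 0.016]
force: [0.5, 1.0, -0.5]
opening: 0.0079
```

```bash
python3 r.py .6105 -.028 .168
```

```text
shift cm [ 0.3 -0.   9.1] turn options [(0, 'q6~', np.float64(-1.46))] pos [ 0.6094 -0.0317  0.2595] yaw 1.413 tilt 0.67 t 30.8
opening 0.007906860557798026
```

{"api": "play_rows", "payload": {
  "increments": [
    [[0.3, 0, 2, 0], [0.3, 0, 4, 0], [0.3, 0, 6, 0], [0.3, 0, 8, 0], [0.3, 0, 9, 0]]
  ]
}}

```text
t: 31.3
tool_pos: [0.6095, -0.0284, 0.1666]
orientation: [2.388, 2.037, 0.012]
force: [0.2, -0.5, -1.0]
opening: 0.0076
```

```bash
python3 r.py .6105 -.028 .1575
python3 - <<'E'
from h import *
im,d=read_camera('scene');cv2.imwrite('pics/s8.png',cv2.resize(im[140:340,110:310],None,fx=3,fy=3))
E
```

```text
shift cm [0.1 0.1 0.9] turn options [(0, 'q6~', np.float64(-1.46))] pos [ 0.6095 -0.0284  0.1666] yaw 1.412 tilt 0.46 t 31.3
opening 0.0076247807636507575
```

View pics/s8.png

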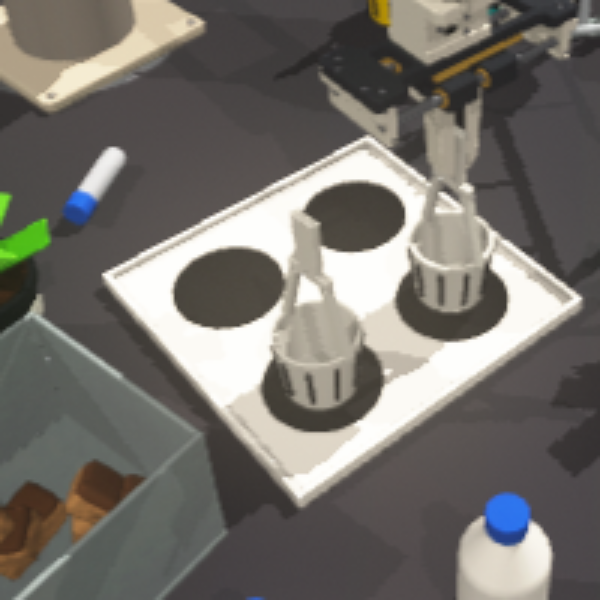

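A stands upright at (317,375), and B hovers centred over its pad at (450,290). I lower B.

{"api": "play_rows", "payload": {
  "increments": [
    [[0.1, 0.1, 0.3, 0], [0.1, 0.1, 0.6, 0], [0.1, 0.1, 0.9, 0], [0.1, 0.1, 1.0, 0], [0.1, 0.1, 1.1, 0]]
  ]
}}

```text
t: 31.85
tool_pos: [0.6116, -0.0275, 0.1578]
orientation: [2.386, 2.036, 0.014]
force: [-4.6, 0.1, 15.0]
opening: 0.0078
```

{"api": "play_rows", "payload": {
  "increments": [
    [[0, 0, 0, 0], [0, 0, 0, 0], [0, 0, 0, 0], [0, 0, 0, 0], [0, 0, -2, 0]]
  ],
  "jaw": 3.5
}}

```text
t: 32.35
tool_pos: [0.6092, -0.0273, 0.1742]
orientation: [2.39, 2.039, 0.008]
force: [-1.2, 0.2, -0.9]
opening: 0.0348
```

{"api": "play_rows", "payload": {
  "increments": [
    [[0, 0, -4, 0], [0, 0, -8, 0], [0, 0, -12, 0], [0, 0, -12, 0]]
  ],
  "jaw": 4
}}

```text
t: 32.75
tool_pos: [0.6114, -0.028, 0.3019]
orientation: [2.384, 2.034, 0.019]
force: [0.5, -0.3, -0.1]
opening: 0.0401
```

```bash
python3 r.py .4475 .3155 .29 1.39
```

```text
shift cm [ 31.3 -21.6   1. ] turn options [(np.float64(3.16), 'q6~', np.float64(2.37)), (np.float64(0.02), 'q6~', np.float64(-0.78)), (np.float64(-3.12), 'q6~', np.float64(-3.92))] pos [ 0.6114 -0.028   0.3019] yaw 1.413 tilt 0.86 t 32.75
opening 0.04014755927811717
```

{"api": "play_rows", "payload": {
  "increments": [
    [[31.3, -21.6, 1, 0.02], [31.3, -21.6, 1, 0.02], [31.3, -21.6, 1, 0.02], [31.3, -21.6, 1, 0.02], [31.3, -21.6, 1, 0.02]]
  ]
}}

```text
t: 33.25
tool_pos: [0.501, 0.2, 0.2906]
orientation: [2.405, 2.009, 0.018]
force: [1.1, 0.9, 0.0]
opening: 0.0401
```

```bash
python3 -c "
from see import *
print('hang');rep([[.447,.315]],.19,.25,'9')
print('placed');rep([[.5925,-.1685],[.6105,-.028]],.145,.2,None)"
python3 r.py .4475 .3155 .28 1.39
```

```text
hang
top 0 46 mid [0.4467 0.3167] thick yaw 75.6 ext [23.   8.8] zmax 0.237
scene 0 98 mid [0.4493 0.314 ] thick yaw 84.1 ext [27.9 13.4] zmax 0.237
placed
top 0 40 mid [ 0.5891 -0.1662] thick yaw 86.7 ext [23.1  9. ] zmax 0.19
top 1 35 mid [ 0.6063 -0.0248] thick yaw 79.8 ext [23.2  8.3] zmax 0.19
scene 0 161 mid [ 0.5905 -0.1682] thick yaw -86.5 ext [26.6 11.4] zmax 0.189
scene 1 144 mid [ 0.608  -0.0273] thick yaw 86.7 ext [25.3 11.3] zmax 0.189
shift cm [10.5 -7.4  1. ] turn options [(np.float64(3.15), 'q6~', np.float64(2.37)), (np.float64(0.01), 'q6~', np.float64(-0.78)), (np.float64(-3.14), 'q6~', np.float64(-3.92))] pos [0.5017 0.1995 0.2908] yaw 1.396 tilt 0.82 t 33.45
opening 0.0399861569785551
```

Both placed baskets are within about 5 mm of their pad centres. Next is basket C.

{"api": "play_rows", "payload": {
  "increments": [
    [[3.5, -2.5, 0, 0.01], [7, -5, 0, 0.02], [10.5, -7.4, 0, 0.02], [10.5, -7.4, 1, 0.02], [10.5, -7.4, 1, 0.02]]
  ]
}}

```text
t: 33.95
tool_pos: [0.4472, 0.3149, 0.2781]
orientation: [2.42, 1.99, 0.014]
force: [-0.5, -0.2, -0.4]
opening: 0.0398
```

```bash
python3 r.py .4475 .3155 .207 1.38
```

```text
shift cm [ 0.1 -0.1  7.1] turn options [(np.float64(3.14), 'q6~', np.float64(2.38)), (np.float64(-0.0), 'q6~', np.float64(-0.77)), (np.float64(-3.15), 'q6~', np.float64(-3.91))] pos [0.4472 0.3149 0.2781] yaw 1.376 tilt 0.7 t 33.95
opening 0.03977900746652426
```

{"api": "play_rows", "payload": {
  "increments": [
    [[0.1, -0.1, 2, 0], [0.1, -0.1, 4, 0], [0.1, -0.1, 6, 0], [0.1, -0.1, 7.1, 0], [0.1, -0.1, 7.1, 0]]
  ]
}}

```text
t: 34.45
tool_pos: [0.4472, 0.3139, 0.2051]
orientation: [2.423, 1.987, 0.008]
force: [0.1, -0.0, 0.2]
opening: 0.0402
```

{"api": "play_rows", "payload": {
  "increments": [
    [[0, 0, 0, 0], [0, 0, 0, 0], [0, 0, 0, 0], [0, 0, 0, 0], [0, 0, 0, 0]]
  ],
  "jaw": 0
}}

```text
t: 34.95
tool_pos: [0.4474, 0.3142, 0.2058]
orientation: [2.422, 1.987, 0.01]
force: [-1.6, -3.4, 2.2]
opening: 0.0078
```

{"api": "play_rows", "payload": {
  "increments": [
    [[0, 0, -1, 0], [0, 0, -2, 0], [0, 0, -3, 0], [0, 0, -3.5, 0], [0, 0, -3.5, 0]]
  ]
}}

```text
t: 35.45
tool_pos: [0.4477, 0.3147, 0.2423]
orientation: [2.422, 1.987, 0.013]
force: [-0.6, -1.0, -0.9]
opening: 0.008
```

```bash
python3 r.py .3705 .217 .241
```

```text
shift cm [-11.1  -5.7   0.1] turn options [(0, 'q6~', np.float64(-0.84))] pos [0.4477 0.3147 0.2423] yaw 1.374 tilt 0.7 t 35.45
opening 0.007988047928008413
```

{"api": "play_rows", "payload": {
  "increments": [
    [[-2.2, -1.1, 0, 0], [-4.4, -2.3, 0, 0], [-6.7, -3.4, 0, 0], [-8.9, -4.6, 0, 0], [-11.1, -5.7, 0, 0]]
  ]
}}

```text
t: 35.95
tool_pos: [0.3692, 0.2162, 0.241]
orientation: [2.422, 1.987, 0.012]
force: [-0.3, -0.2, -0.5]
opening: 0.0082
```

```bash
python3 r.py .4715 -.0115 .26
python3 - <<'E'
from h import *
im,d=read_camera('scene');cv2.imwrite('pics/s10.png',cv2.resize(im[40:240,200:400],None,fx=3,fy=3))
E
```

```text
shift cm [-20.3  14.5  -1.7] turn options [(0, 'q6~', np.float64(-1.4))] pos [0.3692 0.2162 0.241 ] yaw 1.374 tilt 0.66 t 35.95
opening 0.008169898449397549
```

View pics/s10.png

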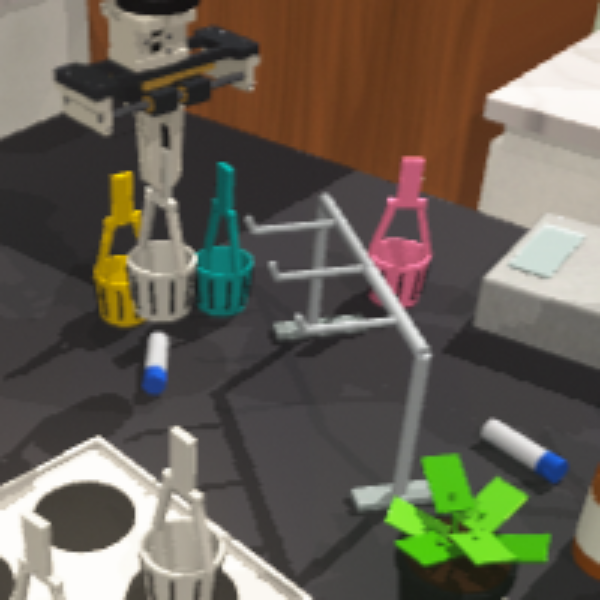

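The stand is empty and basket C hangs at (162,280) in the crop, with the look-alikes untouched.

{"api": "play_rows", "payload": {
  "increments": [
    [[-4, 2.9, -1, 0], [-8, 5.8, -1.7, 0], [-12.2, 8.7, -1.7, 0], [-16.3, 11.6, -1.7, 0], [-20.3, 14.5, -1.7, 0]]
  ]
}}

```text
t: 36.5
tool_pos: [0.4694, -0.013, 0.2597]
orientation: [2.421, 1.987, 0.01]
force: [0.2, 0.9, -0.8]
opening: 0.008
```

```bash
python3 r.py .4715 -.0115 .168
```

```text
shift cm [0.2 0.1 9.2] turn options [(0, 'q6~', np.float64(-1.4))] pos [ 0.4694 -0.013   0.2597] yaw 1.374 tilt 0.64 t 36.5
opening 0.007971826825618986
```

{"api": "play_rows", "payload": {
  "increments": [
    [[0.2, 0.1, 2, 0], [0.2, 0.1, 4, 0], [0.2, 0.1, 6, 0], [0.2, 0.1, 8, 0], [0.2, 0.1, 9, 0]]
  ]
}}

```text
t: 37.0
tool_pos: [0.4705, -0.0114, 0.1673]
orientation: [2.423, 1.988, 0.006]
force: [0.3, 0.3, -0.4]
opening: 0.0078
```

```bash
python3 r.py .4715 -.0115 .1575
python3 - <<'E'
from h import *
im,d=read_camera('scene');cv2.imwrite('pics/s11.png',cv2.resize(im[140:340,110:310],None,fx=3,fy=3))
E
```

```text
shift cm [0.  0.1 1. ] turn options [(0, 'q6~', np.float64(-1.4))] pos [ 0.4705 -0.0114  0.1673] yaw 1.374 tilt 0.46 t 37.0
opening 0.007840667047070524
```

View pics/s11.png

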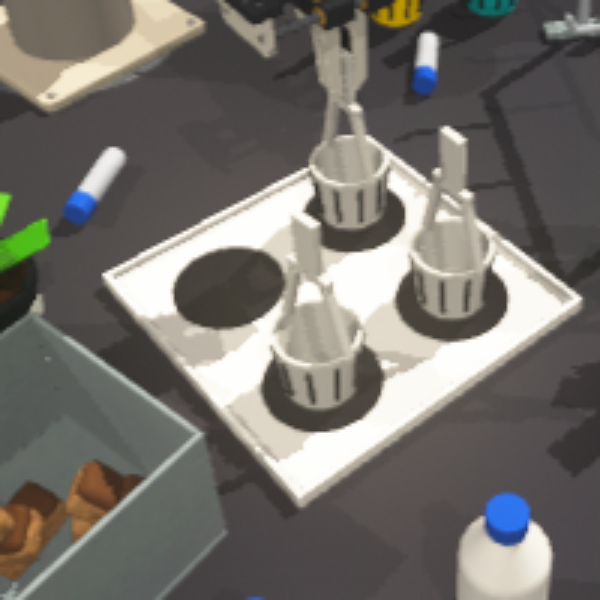

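A and B are standing, and C hovers over its pad at (352,210). I lower C.

{"api": "play_rows", "payload": {
  "increments": [
    [[0, 0.1, 0.3, 0], [0, 0.1, 0.6, 0], [0, 0.1, 0.9, 0], [0, 0.1, 1.1, 0], [0, 0.1, 1.1, 0]]
  ]
}}

```text
t: 37.55
tool_pos: [0.4724, -0.0117, 0.1579]
orientation: [2.422, 1.987, 0.008]
force: [-2.6, 0.0, 10.1]
opening: 0.0077
```

{"api": "play_rows", "payload": {
  "increments": [
    [[0, 0, 0, 0], [0, 0, 0, 0], [0, 0, 0, 0], [0, 0, 0, 0], [0, 0, -2, 0]]
  ],
  "jaw": 3.5
}}

```text
t: 38.05
tool_pos: [0.4702, -0.0114, 0.1751]
orientation: [2.425, 1.99, 0.002]
force: [0.2, 0.4, -0.1]
opening: 0.0343
```

{"api": "play_rows", "payload": {
  "increments": [
    [[0, 0, -4, 0], [0, 0, -8, 0], [0, 0, -12, 0], [0, 0, -14, 0], [0, 0, -14, 0]]
  ]
}}

```text
t: 38.55
tool_pos: [0.4711, -0.0112, 0.3188]
orientation: [2.422, 1.987, 0.009]
force: [0.0, -0.2, -0.4]
opening: 0.0349
```

{"api": "play_rows", "payload": {
  "increments": [
    [[20, 0, 0, 0], [20, 0, 0, 0], [20, 0, 0, 0], [20, 0, 0, 0], [20, 0, 0, 0]]
  ]
}}

```text
t: 39.05
tool_pos: [0.5093, 0.19, 0.3156]
orientation: [2.419, 1.996, 0.005]
force: [-1.3, -0.3, -0.9]
opening: 0.0353
```

```bash
python3 -c "
from see import *
C=[[.5925,-.1685],[.6105,-.028],[.4705,-.0105]]
rep(C,.145,.2,'12')
# basket rims: pale points near z=.066 -> fitted circle centre, for uprightness
for n in ('top','scene'):
    im,d=read_camera(n);P=cloud(n,d)
    for c in C:
        m=(np.hypot(P[...,0]-c[0],P[...,1]-c[1])<.05)&(abs(P[...,2]-.064)<.005)
        print(n,c,'rim',m.sum(),np.round(cv2.minEnclosingCircle((P[m][:,:2]*1000).astype(np.float32))[0]))
    if n=='top':
        hsv=cv2.cvtColor(im,cv2.COLOR_BGR2HSV);m=(hsv[...,0]<15)&(hsv[...,1]>70)&(P[...,0]>.44)&(P[...,0]<.67)&(P[...,1]<-.31)&(P[...,1]>-.5)
        print('bin chunks px',m.sum(),P[m].min(0).round(3),P[m].max(0).round(3));cv2.imwrite('pics/binz.png',cv2.resize(im[130:230,370:480],None,fx=5,fy=5))
s=read_state();print(s['tool_pos'],s['t'])"
```

```text
top 0 39 mid [ 0.5893 -0.1661] thick yaw 86.5 ext [23.4  8.2] zmax 0.189
top 1 35 mid [ 0.6064 -0.0248] thick yaw 79.9 ext [23.5  8.1] zmax 0.191
top 2 35 mid [ 0.4705 -0.0105] thick yaw 79.6 ext [23.4  8.1] zmax 0.189
scene 0 157 mid [ 0.5904 -0.1685] thick yaw -86.1 ext [27.  10.6] zmax 0.189
scene 1 145 mid [ 0.6079 -0.0272] thick yaw 86.2 ext [26.2 11.1] zmax 0.189
scene 2 111 mid [ 0.4712 -0.0135] thick yaw 85.9 ext [26.4  9.9] zmax 0.189
top [0.5925, -0.1685] rim 94 [ 591. -167.]
top [0.6105, -0.028] rim 111 [606. -25.]
top [0.4705, -0.0105] rim 114 [469. -11.]
bin chunks px 894 [ 0.513 -0.488  0.002] [ 0.625 -0.335  0.109]
scene [0.5925, -0.1685] rim 211 [ 591. -170.]
scene [0.6105, -0.028] rim 172 [608. -26.]
scene [0.4705, -0.0105] rim 153 [471. -12.]
[0.50976408 0.18403647 0.3173864 ] 39.25
```

View pics/top12.png

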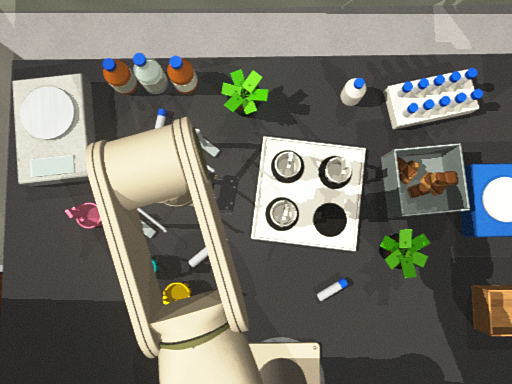

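View pics/binz.png

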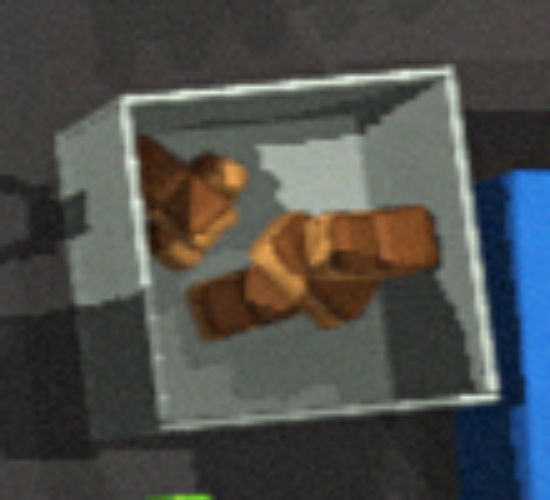

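View pics/scene12.png

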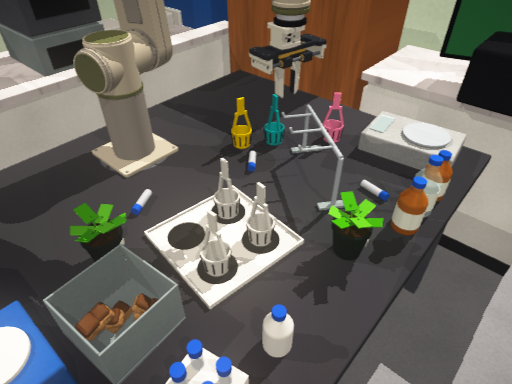

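All three baskets stand upright on their pads at (288,165), (337,170) and (282,213) in the top view. The chunks lie in the bin at (425,180), and their highest points stay below 0.11 m. The gripper is clear of everything.

```bash
python3 -c "
from plant import *
print(close_job())"
```

```text
the job is handed in; nothing more can be done
None
```

I put all five cork chunks into the bin while the baskets still hung. Then I lifted the three grey baskets off their hooks and stood each on its own pad. The job was handed in at about 39 s; it reports no verdict.

- **Baskets:** their tabs and rims measured within about 5 mm of the pad centres in both views (limit 22 mm). Tab tops were at about 0.189 m (0.186 m expected standing on the tray) and tabs and rims line up, so they stand upright.
- **Chunks:** no brown shows on the tray. All measured chunk points are inside the bin and below 0.11 m. One chunk stands leaning against the bin's left wall, and the pile hides parts of some chunks.
- **Bystanders and arm:** the seedlings and the coloured look-alikes were never touched. The gripper ended clear of everything.
- **Disagreements:** the two cameras differed by 2 to 4 mm in position and by up to 15° in tab angle. I averaged the positions. The tabs also sat about 30° off the hook direction, and I gripped them at the measured angle.
- **Forces:** one descent onto a chunk overshot, and the fingertips pressed on the tray with about 31 N. I slowed the descents after that.

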